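Lock a mould into the index fixture by feel

TASK

Lay the brown mould flat in the blue-cornered nest of the fixture, then turn the black knob slowly clockwise until you feel it go slack over the hidden notch and stop there. Push the knob straight down, fully home, so that the brass tongue slides out over the mould, and let go; press gently, never forcing the knob down away from the notch, and leave the other things alone.

Things in the scene. Friction and masses are not known exactly. Their poses are not given: they have to be found in the camera images.
- mould: loose brown block, 50 (x) x 76 (y) x 22 (z) mm, 0.08 to 0.15 kg; the only mould on the table. Origin on its underside, 1 mm from the middle along y; z up. Grasp it across the 50 mm side, at the middle of its length. It may lie in the nest either way round.
- fixture: fixed aluminium plate 92 (x) x 240 (y) x 8 (z) mm, origin in the middle of its underside, z up. On it the nest (centre y = -60 mm), the round grey lock housing under the knob (centre y = +65 mm, 88 mm across, 44 mm high above the table) and between them the guide block of the tongue (37 mm wide in x, y -10 to +34 mm, 44 mm high).
- nest (a point): middle of the nest's floor, on the plate (8 mm above the table), axes as the fixture's. Four L-shaped blue corners, 12 mm high, leave 55 mm in x and 81 mm in y for the mould, its long side along y. They cover 15 mm at each end of the long sides, so the fingers can stand beside the middle of them.
- tongue_tip (a point): end of the flat brass tongue, 22 mm wide, 6 mm thick, underside 33 mm above the table; axes as the fixture's. As the knob goes down the tongue slides towards the nest (fixture's -y) by 14 mm and then covers the mould's near edge, 3 mm above it; so the mould must be in place first.
- index_head: the fixed grey lock housing, with the knob; origin on the knob's axis, 8 mm above the table, axes as the fixture's. Inside, out of sight, a spring pin on the knob rubs on a ring with one notch. Turning takes about 0.13 N m; at the notch's edge the knob is pulled on clockwise (0.2 to 0.4 N m), then is slack for 0.15 rad about the notch's middle, then pushes back with 0.2 to 0.5 N m. Off the notch pressing is blocked.
- knob_grip (a point): point on the knob's axis at gripping height, 80 mm above the table while up. The knob is a black bar 56 mm long (point's x), 14 mm thick (y), 26 mm tall (10 mm above this point to 16 mm below). The point turns and sinks with it. It starts within 0.15 rad of the fixture's x; the notch lies 0.45 to 1.25 rad clockwise (from above) of the fixture's x, unseen; a stop is at 1.7 rad.
- plunger (a joint): how far the knob has been pushed down, m: 0 up, 0.008 fully home. In the notch pushing takes about 5 N (stop at 15 N); the notch's chamfer centres a pin that is up to about 0.1 rad off. Off the notch it gives 3 mm at most against a spring of 11 to 14 N, springs back, and must not be forced. Once home it stays.
Mind the look-alikes: they are no part of the job. Leave any orange, red or turquoise look-alike of the mould alone.

How it is judged (in metres and radians):
On the way, in this order (a step that is already met when the one before it is completed fails the run):
1. the mould lies flat in the nest and the knob is still up (horizontal distance between mould and nest below 0.006 m and z of mould in the frame of nest below 0.003 m and angle between mould's own z axis and vertical below 0.08 rad and angle between the y axis of mould and the y axis of fixture, either way round below 0.14 rad and value of joint plunger below 0.002 m), for 0.2 s.
2. the knob is fully home in its notch (value of joint plunger above 0.007 m), for 0.2 s.
At the end, for the whole second after the job is handed in: the knob is down by more than 7 mm of its 8 mm, and the mould lies at rest flat in the nest: within 6 mm of the nest's middle, 3 mm of its floor, 0.14 rad of its direction and 0.08 rad of level (value of joint plunger above 0.007 m and horizontal distance between mould and nest below 0.006 m and z of mould in the frame of nest below 0.003 m and angle between mould's own z axis and vertical below 0.08 rad and angle between the y axis of mould and the y axis of fixture, either way round below 0.14 rad and linear speed of mould below 0.02 m/s); the robot touches nothing.
It fails at once if the pin is forced against the index ring with more than 40 N (the knob pressed down off the notch, or wrenched in it) (contact force between index_head and fixture above 40 N).
It fails at once if a bystander (tape roll, glass bottle, blue ink bottle) is moved more than 3 cm (distance of any of tape_roll, alcohol_bottle, ink_bottle from where it was at the start of the episode above 0.03 m).
It also fails if it takes over 72 s, if anything falls off the work surface, if the arm or the gripper's body presses on something with over 40 N, if the wrist force passes 120 N, or if a joint passes its speed limit or range.

ROBOT

A 6-joint arm with a two-finger parallel gripper is mounted at the origin on the work surface; the furniture and walls round the work are solid. World frame = base frame: x ahead of the robot, y to its left, z up, the work surface at z = 0. Lengths are in mm, angles in rad, forces in N, time in s.
With the tool pointing down it reaches from about 275 to 750 mm from the base axis. Payload 10.2 kg.
Tool frame: the origin (TCP) lies at the very end of the fingers, on their centre line; the grasp point (between the pads) lies 19 mm behind it; y points along the fingers, x is the direction in which the jaws open and shut, and the axes are right-handed (so a half turn about y gives the same grasp; the last joint's range is limited). The gripper opens to 85 mm and grips with 20 to 120 N. Pads are 22 mm wide; open, the fingers measure 114 mm over their backs; the gripper's body (76 mm by 85 mm) begins 54 mm behind the grasp point. The pads swing forward as they close: fully open they stand 13 mm farther back than shut.
Start: joints at [-1.326, 0.313, 1.498, -0, 1.331, -0.223], TCP at [236.724, -468.607, 231.294] pointing down, gripper open.
Joint ranges: [-2.94, 2.94], [-0.97, 2.17], [0.19, 2.56], [-1.23, 4.37], [0.02, 3.11], [-2.88, 2.88]. Speed limits (rad/s): [2.39, 2.39, 3.01, 3.14, 3.14, 3.14].

INTERFACE

Orientations are given as a unit quaternion [w, x, y, z].
In Python, from rig import telemetry, imaging, ctrl gives the robot as it stands.
- The arm moves only by the shell command python3 -m handwheel 'ROWS' [FORCE]. ROWS is JSON, a list of rows, each an object with "delta_pos": the shift along the tool's x, y, z in cm, a list of three; "twist": the turn, a rotation vector about the tool's x, y, z in rad, a list of three; "jaw": the opening, from 0 (shut) to 1 (fully open). A call has exactly 10 rows; each row is the pose to reach, as a shift and turn from the pose commanded when the call began, along the tool's axes at that moment; what a row does not reach only later rows make up. A row lasts 1/12 s, in which the tool goes at most 41.7 mm and 7.16 degrees, less where a joint would pass 70% of its speed; a pose out of reach is approached as far as the arm can. A call with a gripper value outside its range is refused whole. The fingers move at their own pace and stop on an object; FORCE is the grip in N (left out, the last holds). Time passes only in rows, so rows that repeat a pose let the fingers close, or fill a call up. It gives the time, the measured TCP pose, the force and the opening at its end, in the units of the state.
- telemetry.sense(): the state, without advancing time (a new reading comes with each control period).
- imaging.capture(name): name is "scene" or "top" or "wrist"; returns a dict with "frame" (480x640x3 uint8, red, green, blue), "z_map" (480x640 float32, mm along the optical axis (not along the pixel's ray), 0 where there is no reading), "fx", "fy", "cx", "cy" (pixels), "rvec" (rotation vector, rad) and "tvec" (3), from world to camera coordinates, as OpenCV has them. Camera axes: x right, y down, z forward; pixel columns grow to the right and rows downward; lengths in mm; the calibration is good to about 2 mm. A picture is of the moment at which its call begins.
- ctrl.finish_job(): hands the job in, once; it reports no verdict.
The state is a dict: "time_s": time; "joints": joint angles; "dq": joint speeds; "tau": joint torques, N m; "eef_pos": TCP position; "ee_rot": TCP orientation; "force": force on the tool from outside, world axes, zero at the start; "wrist_torque": the same for the moment, N m; "grip_width": opening from 0.0 (shut) to 1.0 (fully open).
Only numpy, scipy, OpenCV 4.12 (cv2) and the standard library are available. Lean on these libraries where they do the work, as an engineer would, in place of code of your own. Each camera call takes 0.05 s, during which the arm holds its last target.

## Working session

There is one attempt and no reset: what is moved stays moved. The work goes in short steps, Python scripts to look and compute and a shell command to move; the robot and the scene stay as the last step left them, time stands still between calls to the robot, and variables do not carry over. Pictures are saved under pics/ and viewed, and the job is handed in when it is done.

```bash
ls; mkdir -p pics; python3 - <<'E'
from rig import telemetry, imaging, ctrl
import cv2, numpy as np
print(telemetry.sense())
for n in ["scene","top","wrist"]:
    c=imaging.capture(n)
    cv2.imwrite(f"pics/{n}0.png",c["frame"][:,:,::-1])
    np.savez(f"{n}0.npz",**c)
    print(n,c["fx"],c["cx"],c["cy"],c["rvec"],c["tvec"])
E
```

```text
pics
{'time_s': 0.0, 'joints': array([-1.32640825e+00,  3.13417631e-01,  1.49844870e+00,  2.81568905e-05,
        1.33097073e+00, -2.23408958e-01]), 'dq': array([ 1.82051376e-05, -7.88725590e-04, -3.41913455e-03, -5.91209023e-04,
        3.31400891e-06, -1.08733385e-04]), 'tau': array([ 1.44183591e-04, -4.12269545e+01, -2.59738898e+01, -2.01124121e-04,
        4.18698110e-03,  1.08441009e-05]), 'eef_pos': array([ 236.66201652, -468.34817755,  230.74725695]), 'ee_rot': array([ 0.6025843 , -0.60195484,  0.37080883, -0.37019366]), 'force': array([-0.53153413, -1.08893853, -0.26063855]), 'wrist_torque': array([-0.01603136, -0.01917469,  0.0437602 ]), 'grip_width': 0.9995917113267437}
scene 555.7281671230752 324.43662018096353 236.46831779054006 [ 0.95936832 -2.30170847  1.23000061] [243.36774816 300.10910057 795.8417614 ]
top 507.96009178989027 317.8089646789365 235.01602382794965 [ 2.12245343 -2.13035082  0.2248264 ] [-160.62693457  474.07033525 1185.2092384 ]
wrist 353.35080851220965 324.4376301933513 239.9388059101249 [-2.43271767  1.49678206  0.24735933] [-524.91402868  -40.37297864  381.6751581 ]
```

View pics/scene0.png

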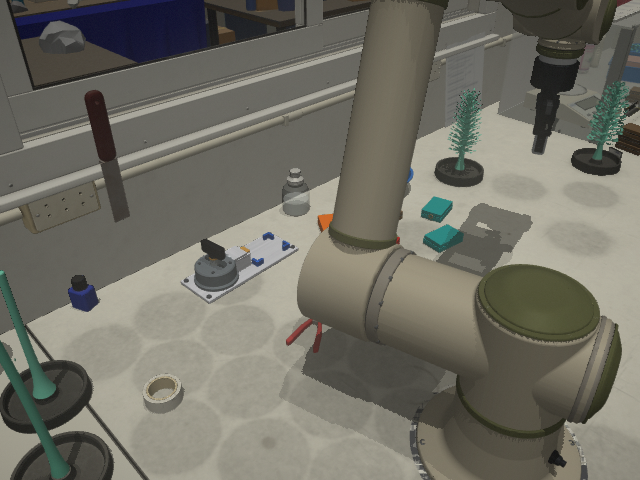

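View pics/top0.png

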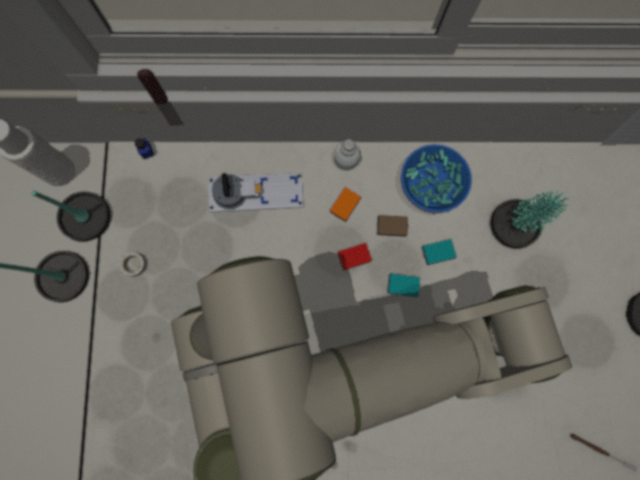

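View pics/wrist0.png

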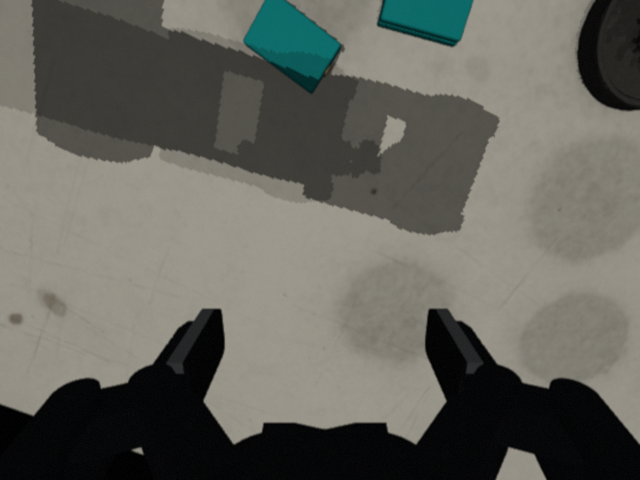

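The top view shows the brown mould at about (392,226). The fixture plate is at about (255,192), with its blue nest corners at about (268–300, 178–207) and the knob at about (227,185). Next I'll measure these.

```bash
cat > h.py <<'E'
import numpy as np, cv2
from scipy.spatial.transform import Rotation as R
def cam(c):
    Rm=cv2.Rodrigues(np.asarray(c["rvec"],float))[0]; t=np.asarray(c["tvec"],float).ravel()
    return Rm,t
def ray(c,uv,z):
    Rm,t=cam(c); uv=np.atleast_2d(np.asarray(uv,float))
    d=np.c_[(uv[:,0]-c["cx"])/c["fx"],(uv[:,1]-c["cy"])/c["fy"],np.ones(len(uv))]@Rm
    o=-Rm.T@t
    return o+d*((z-o[2])/d[:,2])[:,None]
def cloud(c):
    Rm,t=cam(c); v,u=np.mgrid[0:480,0:640]; Z=np.asarray(c["z_map"],float)
    P=np.stack([(u-c["cx"])/c["fx"]*Z,(v-c["cy"])/c["fy"]*Z,Z],-1)-t
    P=P@Rm; P[Z<=0]=np.nan
    return P
def proj(c,P):
    Rm,t=cam(c); q=np.atleast_2d(P)@Rm.T+t
    return np.c_[q[:,0]/q[:,2]*c["fx"]+c["cx"],q[:,1]/q[:,2]*c["fy"]+c["cy"]]
def rect(pts):
    (a,b),(w,h),g=cv2.minAreaRect(pts.astype(np.float32)); 
    if w<h: w,h,g=h,w,g+90
    return np.array([a,b]),w,h,((g+90)%180)-90   # long-side dir angle deg
def blobs(m,amin=40):
    n,l,s,ce=cv2.connectedComponentsWithStats(m.astype(np.uint8))
    return [(l==i,s[i],ce[i]) for i in range(1,n) if s[i][4]>=amin]
def hsv(c): return cv2.cvtColor(c["frame"],cv2.COLOR_RGB2HSV).astype(int)
def brown(c):
    h=hsv(c); f=c["frame"].astype(int)
    return (h[...,0]>=4)&(h[...,0]<=16)&(h[...,1]>70)&(h[...,1]<170)&(h[...,2]>40)&(h[...,2]<170)
def blue(c):
    h=hsv(c); return (h[...,0]>=105)&(h[...,0]<=125)&(h[...,1]>120)&(h[...,2]>50)
E
python3 - <<'E'
from h import *
c=dict(np.load("top0.npz")); P=cloud(c)
print(c["frame"][226,392],hsv(c)[226,392],P[226,392],P[226,420],P[200,280],c["frame"][180,300],hsv(c)[205,268])
for m,s,ce in blobs(brown(c)):
    vu=np.argwhere(m)[:,::-1]; z=np.nanmedian(P[m][:,2])
    print("brown",ce,s,z, rect(ray(c,vu,22)[:,:2]))
for m,s,ce in blobs(blue(c),8):
    print("blue",ce,s[4],np.nanmedian(P[m],axis=0),ray(c,ce,20))
f=c["frame"].astype(int); h=hsv(c)
m=(h[...,2]>165); m[:150]=0;m[230:]=0;m[:,:190]=0;m[:,320:]=0
for m,s,ce in blobs(m,200):
    print("plate",ce,s,rect(ray(c,np.argwhere(m)[:,::-1],8)[:,:2]))
im=c["frame"][150:260,190:420]; cv2.imwrite("pics/crop0.png",cv2.resize(im,None,fx=3.4,fy=3.4,interpolation=2)[:,:,::-1])
E
```

```text
[86 70 53] [15 98 86] [ 501.48917851 -348.26433174   19.79997397] [ 5.05516531e+02 -4.22737420e+02  4.78874145e-01] [572.23226914 -67.52309175   7.28777367] [138 139 144] [116  14 148]
brown [344.89565217 202.54782609] [330 187  31  34 115] 16.489147024355535 (array([ 559.35968018, -231.34616089]), 77.813720703125, 51.462928771972656, -32.968631744384766)
brown [392.36796537 225.48484848] [378 216  29  20 462] 21.434325173512697 (array([ 502.83651733, -348.10754395]), 70.35871124267578, 45.60283279418945, 86.24185180664062)
brown [588.97849462 444.40860215] [572 435  36  20  93] 11.399696184756525 (array([ -16.29281616, -787.71856689]), 87.69322967529297, 6.2023468017578125, 62.24745559692383)
blue [144.90804598 149.08045977] 87 [692.96479507 270.18261494  39.98537336] [[703.49349194 277.51400207  20.        ]]
blue [436.09547383 178.51485149] 1414 [ 620.67143733 -460.58126782   36.90097277] [[ 624.96108493 -464.99989991   20.        ]]
blue [433.61794872 174.40769231] 390 [ 644.27966254 -464.92817722    3.5460428 ] [[ 635.88325978 -459.20441993   20.        ]]
blue [452.84615385 179.61538462] 13 [ 623.33828005 -511.9511236     4.56952581] [[ 622.02689267 -507.69992028   20.        ]]
blue [294.18181818 177.72727273] 11 [ 628.41926346 -105.56944745   18.74758119] [[ 627.14649468 -103.68472021   20.        ]]
blue [262.4 179.5] 10 [623.53742991 -21.96873974  19.18807041] [[622.48796009 -23.27150237  20.        ]]
blue [263.         200.66666667] 9 [566.10396371 -25.52716204  20.55107876] [[567.11610701 -25.6512178   20.        ]]
```

View pics/crop0.png

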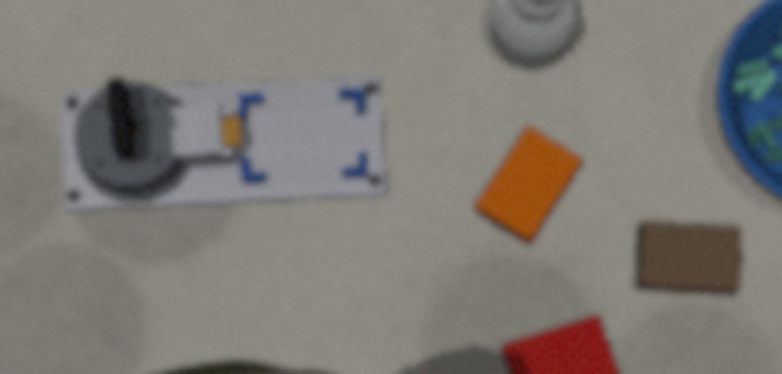

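```bash
cat >> h.py <<'E'
def toolR(s):
    q=s["ee_rot"]; return R.from_quat([q[1],q[2],q[3],q[0]])
def delta(s,target,yaw_target=None):
    """target TCP (mm), yaw of tool x axis in world (deg), tool y down -> delta cm & twist in tool axes"""
    Rt=toolR(s).as_matrix()
    d=Rt.T@(np.asarray(target)-s["eef_pos"])/10
    tw=np.zeros(3)
    if yaw_target is not None:
        a=np.radians(yaw_target); X=np.array([np.cos(a),np.sin(a),0]);Y=np.array([0,0,-1.]);Z=np.cross(X,Y)
        tw=R.from_matrix(Rt.T@np.c_[X,Y,Z]).as_rotvec()
    return np.round(d,3),np.round(tw,4)
def show(s):
    Rt=toolR(s).as_matrix()
    print("t",round(s["time_s"],2),"tcp",np.round(s["eef_pos"],1),"xyaw",np.round(np.degrees(np.arctan2(Rt[1,0],Rt[0,0])),2),"y",np.round(Rt[:,1],3),"q",np.round(s["joints"],2),"F",np.round(s["force"],1),"M",np.round(s["wrist_torque"],3),"g",round(s["grip_width"],3))
E
python3 - <<'E'
from h import *
from rig import telemetry
s=telemetry.sense(); show(s)
c=dict(np.load("wrist0.npz")); Rm,t=cam(c); o=-Rm.T@t
Rt=toolR(s).as_matrix(); print(Rt.T@(o-s["eef_pos"])); print(Rm@Rt)
print(delta(s,[503,-348,230],0),delta(s,[503,-348,230],180))
E
```

```text
t 0.15 tcp [ 236.7 -468.4  230.9] xyaw -63.2 y [-0.     0.001 -1.   ] q [-1.33  0.31  1.5   0.    1.33 -0.22] F [ 0.4 -0.4  0.5] M [ 0.02  -0.05  -0.006] g 0.999
[   0.78993405 -142.65754562   83.02518241]
[[ 9.99999193e-01  1.18732985e-03 -4.52748213e-04]
 [-5.07454000e-05 -3.18694448e-01 -9.47857503e-01]
 [-1.26970785e-03  9.47856761e-01 -3.18694131e-01]]
(array([ 1.26 ,  0.093, 29.2  ]), array([-7.000e-04, -1.103e+00, -7.000e-04])) (array([ 1.26 ,  0.093, 29.2  ]), array([ 8.0000e-04,  2.0386e+00, -8.0000e-04]))
```

```bash
python3 -m handwheel '[{"delta_pos":[0.2,0,3],"twist":[0,-0.11,0],"jaw":1},{"delta_pos":[0.3,0,6],"twist":[0,-0.22,0],"jaw":1},{"delta_pos":[0.5,0,10],"twist":[0,-0.34,0],"jaw":1},{"delta_pos":[0.7,0,14],"twist":[0,-0.46,0],"jaw":1},{"delta_pos":[0.9,1,18],"twist":[0,-0.58,0],"jaw":1},{"delta_pos":[1.1,2,22],"twist":[0,-0.7,0],"jaw":1},{"delta_pos":[1.2,2,25.5],"twist":[0,-0.82,0],"jaw":1},{"delta_pos":[1.26,3,28],"twist":[0,-0.94,0],"jaw":1},{"delta_pos":[1.26,3,29.2],"twist":[0,-1.05,0],"jaw":1},{"delta_pos":[1.26,3,29.2],"twist":[0,-1.103,0],"jaw":1}]' 40
cat > cap.py <<'E'
import sys
from h import *
from rig import telemetry, imaging
def go(tag,name="wrist"):
    c=imaging.capture(name); np.savez(f"{tag}.npz",**c); cv2.imwrite(f"pics/{tag}.png",c["frame"][:,:,::-1]); return dict(np.load(f"{tag}.npz"))
E
python3 - <<'E'
from cap import *
show(telemetry.sense()); c=go("w1"); P=cloud(c)
for m,s,ce in blobs(brown(c),300):
    print(ce,s,np.nanmedian(P[m][:,2]),rect(ray(c,np.argwhere(m)[:,::-1],22)[:,:2]))
E
```

```text
time_s: 0.98
eef_pos: [505.0, -346.2, 200.0]
ee_rot: [0.708, -0.707, -0.003, 0.003]
force: [-0.2, 0.3, -0.1]
grip_width: 1.002
t 0.98 tcp [ 505.  -346.2  200. ] xyaw 0.51 y [-0.001  0.002 -1.   ] q [-0.79  0.53  1.26  0.    1.35 -0.8 ] F [-0.2  0.3 -0.1] M [-0.002 -0.01  -0.046] g 1.002
[323.93122376 221.95802389] [ 298  181   56   76 3097] 22.069056560718415 (array([ 506.30038452, -352.3727417 ]), 71.7500991821289, 47.841766357421875, 86.67955780029297)
```

View pics/w1.png

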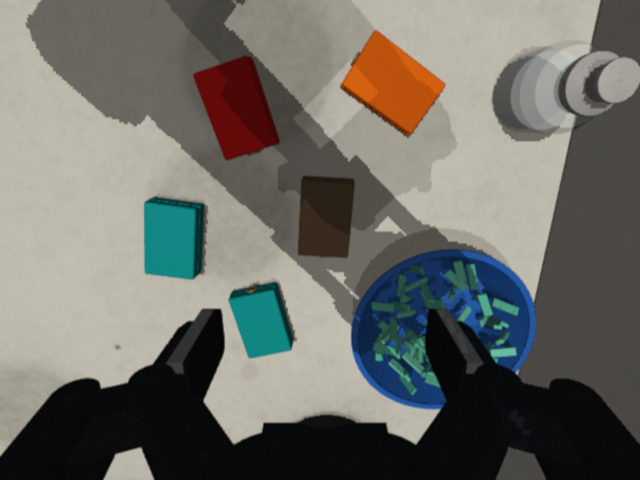

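The wrist view shows the brown mould at about (326,217), with the blue bowl well clear of it. I'll repeat the shot now that the arm has settled and check heights by triangulation.

```bash
cat >> h.py <<'E'
def tri(c1,p1,c2,p2):
    out=[]
    Ps=[]
    for c in (c1,c2):
        Rm,t=cam(c); K=np.array([[c["fx"],0,c["cx"]],[0,c["fy"],c["cy"]],[0,0,1]],float); Ps.append(K@np.c_[Rm,t])
    X=cv2.triangulatePoints(Ps[0],Ps[1],np.atleast_2d(p1).T.astype(float),np.atleast_2d(p2).T.astype(float)); return (X[:3]/X[3]).T
def boxpx(m):
    k=cv2.findContours(m.astype(np.uint8),cv2.RETR_EXTERNAL,cv2.CHAIN_APPROX_NONE)[0]; k=max(k,key=cv2.contourArea)
    return cv2.boxPoints(cv2.minAreaRect(k))
def near(c,P,xy,r,zlo,zhi):
    return (np.hypot(P[...,0]-xy[0],P[...,1]-xy[1])<r)&(P[...,2]>zlo)&(P[...,2]<zhi)
E
python3 - <<'E'
from cap import *
s=telemetry.sense(); show(s); c=go("w2"); show(telemetry.sense()); P=cloud(c)
ct=dict(np.load("top0.npz")); Pt=cloud(ct)
for n,cc,PP in(("w",c,P),("t",ct,Pt)):
    m=near(cc,PP,(504,-350),60,15,28)
    print(n,m.sum(),np.nanmedian(PP[m],axis=0),rect(PP[m][:,:2]), np.percentile(PP[m],[1,99],axis=0))
    b=[x for x in blobs(brown(cc),300)]; 
    for m,s_,ce in b: print(ce, ray(cc,ce,22), boxpx(m).tolist())
Z=[[x for x in blobs(brown(cc),300)][0][2] for cc in (c,ct)]
print("tri",tri(c,Z[0],ct,Z[1]))
im=c["frame"][150:290,260:400];cv2.imwrite("pics/w2c.png",cv2.resize(im,None,fx=4,fy=4,interpolation=0)[:,:,::-1])
E
```

```text
t 1.03 tcp [ 504.  -347.1  200.4] xyaw 0.48 y [-0.001  0.001 -1.   ] q [-0.79  0.53  1.26  0.    1.35 -0.8 ] F [-0.8 -0.2  0.1] M [ 0.008 -0.035 -0.012] g 1.002
t 1.08 tcp [ 503.3 -347.7  200.7] xyaw 0.08 y [-0.001  0.001 -1.   ] q [-0.8   0.53  1.26 -0.    1.35 -0.8 ] F [ 0.8  0.2 -0.4] M [-0.016  0.023 -0.036] g 1.002
w 3960 [ 506.33854409 -348.91012417   22.03910339] (array([ 506.36978149, -352.57717896]), 76.2691650390625, 49.0103645324707, 86.66211700439453) [[ 481.79992108 -387.2374131    18.72101434]
 [ 530.77325783 -314.66661174   23.76238895]]
[324.73295643 221.46558031] [[ 505.25949195 -354.44999744   22.        ]] [[297.42132568359375, 253.10150146484375], [302.70556640625, 179.121826171875], [354.44158935546875, 182.8172607421875], [349.1573486328125, 256.79693603515625]]
t 575 [ 503.40609342 -349.90759929   21.28507778] (array([ 503.45623779, -349.39678955]), 74.4215087890625, 49.92295837402344, 86.00696563720703) [[ 478.24718124 -386.11499142   15.97729575]
 [ 527.5823618  -312.937538     26.68310537]]
[392.36796537 225.48484848] [[ 502.32746989 -348.86148501   22.        ]] [[377.4163513183594, 233.33853149414062], [378.5292053222656, 215.5330810546875], [406.8560485839844, 217.30349731445312], [405.7431945800781, 235.10894775390625]]
tri [[ 503.4614377  -350.77078569   21.31609279]]
```

View pics/w2c.png

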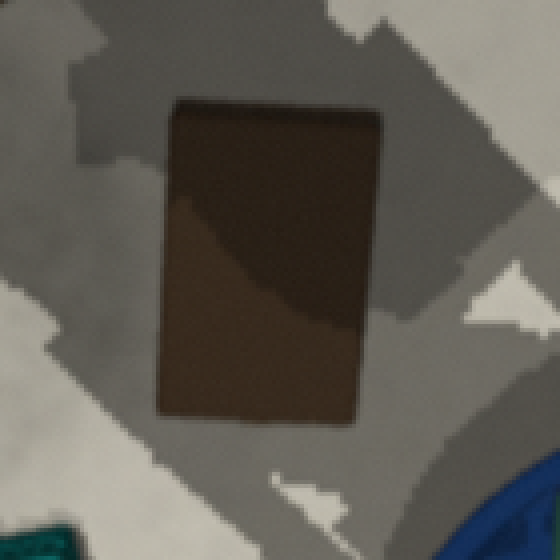

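```bash
python3 - <<'E'
from cap import *
s=telemetry.sense(); show(s); print(delta(s,[506,-352,60],-3.3),delta(s,[506,-352,1],-3.3))
E
```

```text
t 1.08 tcp [ 503.3 -347.7  200.7] xyaw 0.08 y [-0.001  0.001 -1.   ] q [-0.8   0.53  1.26 -0.    1.35 -0.8 ] F [ 0.8  0.2 -0.4] M [-0.016  0.023 -0.036] g 1.002
(array([ 0.277, 14.07 , -0.442]), array([-0.0007,  0.059 , -0.0008])) (array([ 0.281, 19.97 , -0.446]), array([-0.0007,  0.059 , -0.0008]))
```

```bash
python3 -m handwheel '[{"delta_pos":[0.1,2,-0.1],"twist":[0,0.02,0],"jaw":1},{"delta_pos":[0.2,4,-0.3],"twist":[0,0.04,0],"jaw":1},{"delta_pos":[0.28,6,-0.44],"twist":[0,0.059,0],"jaw":1},{"delta_pos":[0.28,8,-0.44],"twist":[0,0.059,0],"jaw":1},{"delta_pos":[0.28,10,-0.44],"twist":[0,0.059,0],"jaw":1},{"delta_pos":[0.28,11.5,-0.44],"twist":[0,0.059,0],"jaw":1},{"delta_pos":[0.28,12.5,-0.44],"twist":[0,0.059,0],"jaw":1},{"delta_pos":[0.28,13,-0.44],"twist":[0,0.059,0],"jaw":1},{"delta_pos":[0.28,13,-0.44],"twist":[0,0.059,0],"jaw":1},{"delta_pos":[0.28,13,-0.44],"twist":[0,0.059,0],"jaw":1}]'
python3 - <<'E'
from cap import *
show(telemetry.sense()); c=go("w3");s=telemetry.sense();show(s);  P=cloud(c)
m=near(c,P,(504,-350),60,15,28)
r=rect(P[m][:,:2]);print(r,np.nanmedian(P[m][:,2]));print(delta(s,[r[0][0],r[0][1],1],r[3]-90 if r[3]>0 else r[3]+90))
E
```

```text
time_s: 1.92
eef_pos: [506.0, -353.0, 72.0]
ee_rot: [-0.707, 0.707, -0.021, 0.021]
force: [0.4, -0.1, 0.0]
grip_width: 1.001
t 1.92 tcp [ 506. -353.   72.] xyaw -3.42 y [ 0.001 -0.001 -1.   ] q [-0.8   0.67  1.39 -0.    1.09 -0.74] F [ 0.4 -0.1  0. ] M [-0.049  0.007 -0.003] g 1.001
t 1.97 tcp [ 506.1 -353.    72.4] xyaw -3.42 y [ 0.001 -0.001 -1.   ] q [-0.8   0.67  1.39  0.    1.09 -0.74] F [0.4 0.1 0.4] M [-0.027  0.043  0.025] g 0.994
(array([ 506.44287109, -351.70303345]), 74.10193634033203, 49.176177978515625, 86.75223541259766) 22.0786083864855
(array([0.012, 7.136, 0.144]), array([ 0.0011, -0.0029,  0.0013]))
```

View pics/w3.png

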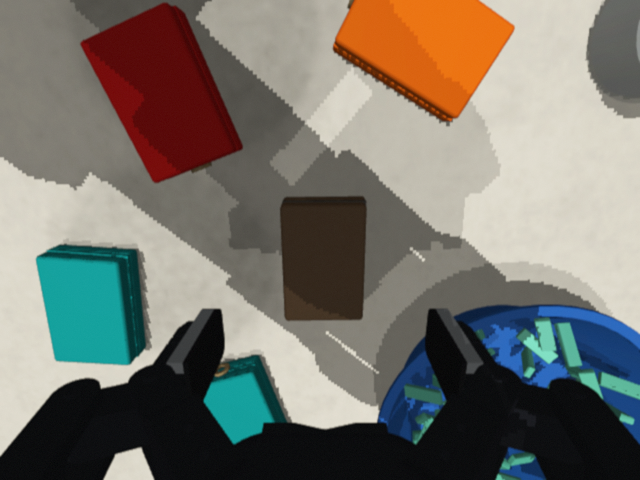

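The mould is centred between the fingers, at about (324,258). The teal block's corner is near (225,360), so I'll check its clearance to the left finger.

```bash
python3 - <<'E'
from cap import *
c=dict(np.load("w3.npz")); print(ray(c,[[210,365],[260,355],[290,430],[135,360],[140,250],[380,400],[440,310]],24).round(0))
c=dict(np.load("w2.npz")); h=hsv(c); P=cloud(c)
m=(h[...,0]>80)&(h[...,0]<95)&(h[...,1]>150)
for m,s,ce in blobs(m,800): print(ce, cv2.boxPoints(cv2.minAreaRect(P[m&(P[...,2]>17)][:,:2].astype(np.float32))).round(0).tolist())
E
```

```text
[[ 429. -416.   24.]
 [ 462. -410.   24.]
 [ 476. -473.   24.]
 [ 382. -409.   24.]
 [ 402. -335.   24.]
 [ 539. -451.   24.]
 [ 576. -385.   24.]]
[173.87343269 236.54270168] [[328.0, -407.0], [376.0, -415.0], [387.0, -341.0], [339.0, -334.0]]
[262.42009988 319.18757803] [[408.0, -435.0], [426.0, -506.0], [473.0, -495.0], [455.0, -424.0]]
```

```bash
python3 -m handwheel '[{"delta_pos":[0.01,1,0.1],"twist":[0,0,0],"jaw":1},{"delta_pos":[0.01,2,0.1],"twist":[0,0,0],"jaw":1},{"delta_pos":[0.01,3,0.1],"twist":[0,0,0],"jaw":1},{"delta_pos":[0.01,4,0.1],"twist":[0,0,0],"jaw":1},{"delta_pos":[0.01,5,0.1],"twist":[0,0,0],"jaw":1},{"delta_pos":[0.01,6,0.1],"twist":[0,0,0],"jaw":1},{"delta_pos":[0.01,6.6,0.1],"twist":[0,0,0],"jaw":1},{"delta_pos":[0.01,7,0.1],"twist":[0,0,0],"jaw":1},{"delta_pos":[0.01,7,0.1],"twist":[0,0,0],"jaw":1},{"delta_pos":[0.01,7,0.1],"twist":[0,0,0],"jaw":0.8}]'
python3 -m handwheel '[{"delta_pos":[0,0,0],"twist":[0,0,0],"jaw":0.7},{"delta_pos":[0,0,0],"twist":[0,0,0],"jaw":0.6},{"delta_pos":[0,0,0],"twist":[0,0,0],"jaw":0.5},{"delta_pos":[0,0,0],"twist":[0,0,0],"jaw":0.4},{"delta_pos":[0,0,0],"twist":[0,0,0],"jaw":0.3},{"delta_pos":[0,0,0],"twist":[0,0,0],"jaw":0.3},{"delta_pos":[0,0,0],"twist":[0,0,0],"jaw":0.3},{"delta_pos":[0,0,0],"twist":[0,0,0],"jaw":0.3},{"delta_pos":[0,0,0],"twist":[0,0,0],"jaw":0.3},{"delta_pos":[0,0,0],"twist":[0,0,0],"jaw":0.3}]' 40
python3 - <<'E'
from cap import *
s=telemetry.sense();show(s); c=go("w4")
E
```

```text
time_s: 2.8
eef_pos: [506.1, -351.7, 1.4]
ee_rot: [-0.707, 0.707, -0.021, 0.021]
force: [0.9, 0.5, -0.7]
grip_width: 0.887
time_s: 3.63
eef_pos: [506.3, -351.9, 2.0]
ee_rot: [-0.706, 0.707, -0.021, 0.021]
force: [0.1, 0.4, 5.7]
grip_width: 0.577
t 3.63 tcp [ 506.3 -351.9    2. ] xyaw -3.38 y [ 0.001 -0.001 -1.   ] q [-0.8   0.76  1.42  0.    0.95 -0.74] F [0.1 0.4 5.7] M [ 0.145  0.093 -0.03 ] g 0.577
```

View pics/w4.png

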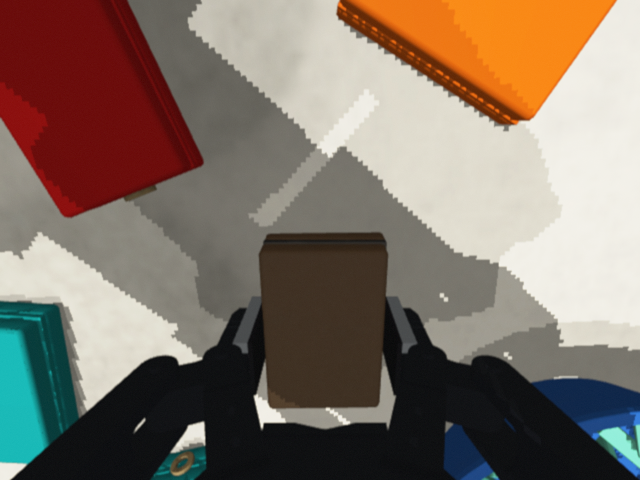

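Gripped at 0.577 × 85 mm ≈ 49 mm, and the mould is symmetric between the pads. Next I'll lift and go to a view point short of the nest.

```bash
python3 - <<'E'
from cap import *
c=dict(np.load("w4.npz"));s=telemetry.sense(); P=cloud(c)
m=near(c,P,(506,-352),48,14,28)&brown(c); print(rect(P[m][:,:2]),np.nanmedian(P[m][:,2]))
print(delta(s,[506,-352,150],-3.4),delta(s,[597,-150,180],-2))
E
python3 -m handwheel '[{"delta_pos":[0,-0.5,0],"twist":[0,0,0],"jaw":0.3},{"delta_pos":[0,-1.5,0],"twist":[0,0,0],"jaw":0.3},{"delta_pos":[0,-3,0],"twist":[0,0,0],"jaw":0.3},{"delta_pos":[0,-5,0],"twist":[0,0,0],"jaw":0.3},{"delta_pos":[0,-7,0],"twist":[0,0,0],"jaw":0.3},{"delta_pos":[0,-9.5,0],"twist":[0,0,0],"jaw":0.3},{"delta_pos":[0,-12,0],"twist":[0,0,0],"jaw":0.3},{"delta_pos":[0,-14.5,0],"twist":[0,0,0],"jaw":0.3},{"delta_pos":[0,-16,0],"twist":[0,0,0],"jaw":0.3},{"delta_pos":[0,-17,0],"twist":[0,0,0],"jaw":0.3}]'
python3 - <<'E'
from cap import *
s=telemetry.sense();show(s); print(delta(s,[597,-150,180],-2))
E
```

```text
(array([ 506.98474121, -351.87530518]), 74.7282485961914, 49.03691482543945, 86.79228210449219) 22.120842389151658
(array([ -0.018, -14.795,  -0.025]), array([0.0009, 0.0004, 0.001 ])) (array([  7.879, -17.806,  20.674]), array([ 0.0009, -0.024 ,  0.001 ]))
time_s: 4.52
eef_pos: [506.3, -351.8, 174.0]
ee_rot: [-0.706, 0.708, -0.02, 0.022]
force: [-0.1, 0.1, -1.3]
grip_width: 0.575
t 4.52 tcp [ 506.3 -351.8  174. ] xyaw -3.38 y [ 0.002 -0.002 -1.   ] q [-0.8   0.56  1.29 -0.    1.3  -0.74] F [-0.1  0.1 -1.3] M [-0.056 -0.015 -0.035] g 0.575
(array([ 7.871, -0.624, 20.681]), array([ 0.002 , -0.024 ,  0.0021]))
```

```bash
python3 -m handwheel '[{"delta_pos":[0.6,0,1.5],"twist":[0,0,0],"jaw":0.3},{"delta_pos":[1.5,0,4],"twist":[0,0,0],"jaw":0.3},{"delta_pos":[2.6,0,7],"twist":[0,0,0],"jaw":0.3},{"delta_pos":[3.8,0,10],"twist":[0,-0.01,0],"jaw":0.3},{"delta_pos":[5,0,13],"twist":[0,-0.01,0],"jaw":0.3},{"delta_pos":[6.1,-0.3,16],"twist":[0,-0.02,0],"jaw":0.3},{"delta_pos":[7.1,-0.6,18.5],"twist":[0,-0.024,0],"jaw":0.3},{"delta_pos":[7.6,-0.6,20],"twist":[0,-0.024,0],"jaw":0.3},{"delta_pos":[7.9,-0.6,20.7],"twist":[0,-0.024,0],"jaw":0.3},{"delta_pos":[7.9,-0.6,20.7],"twist":[0,-0.024,0],"jaw":0.3}]'
python3 - <<'E'
from cap import *
go("w5a"); s=telemetry.sense();show(s); c=go("w5");P=cloud(c)
for m,s,ce in blobs(blue(c),60): print(ce,s,np.nanmedian(P[m],axis=0).round(1))
E
```

```text
time_s: 5.35
eef_pos: [597.2, -148.4, 177.0]
ee_rot: [0.707, -0.707, 0.012, -0.011]
force: [-0.1, -1.1, -1.1]
grip_width: 0.577
t 5.4 tcp [ 596.9 -149.6  177. ] xyaw -1.97 y [-0.001  0.    -1.   ] q [-0.44  0.55  1.28 -0.    1.31 -0.4 ] F [ 0.3 -0.4 -1. ] M [-0.009 -0.017 -0.076] g 0.579
[352.97660819  61.60818713] [339  52  24  27 342] [625.6 -23.9  19.8]
[284.77744807  68.19881306] [276  58  23  27 337] [570.2 -26.3  19.9]
[359.1300813 165.9796748] [346 152  21  23 246] [ 630.  -105.9   19.9]
[295.65338645 171.64143426] [287 159  23  22 251] [ 573.5 -108.3   19.8]
```

View pics/w5.png

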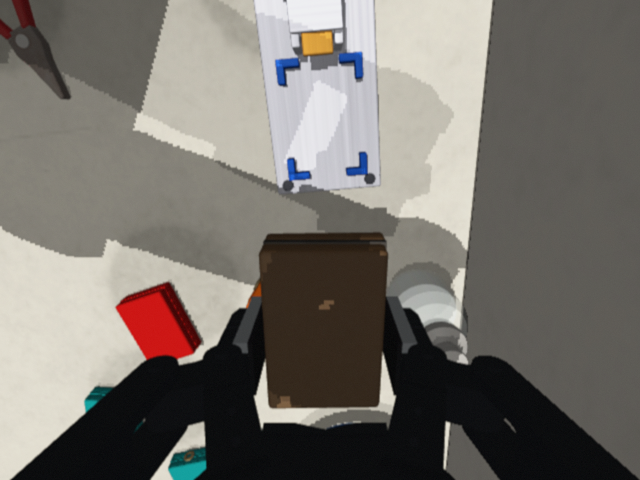

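Wrist view: the four blue corners are at (353,62), (285,68), (359,166) and (296,172), with tops at about z = 20. That matches the 8 + 12 mm in the text.

```bash
python3 - <<'E'
from cap import *
s=telemetry.sense();show(s)
for tag in("w5a","w5"):
    c=dict(np.load(tag+".npz"));P=cloud(c)
    B=blobs(blue(c),60)
    pts=np.concatenate([P[m&(P[...,2]>17)][:,:2] for m,_,_ in B]); r=rect(pts); print("cloud",r)
    pts=np.concatenate([ray(c,np.argwhere(m)[:,::-1],20)[:,:2] for m,_,_ in B]); print("ray20",rect(pts))
# triangulate vs top: corner centroids
ct=dict(np.load("top0.npz")); Bt=blobs(blue(ct),8)
for m,_,ce in B:
    X=np.nanmedian(P[m],axis=0); q=proj(ct,X)[0]; b=min(Bt,key=lambda b:np.hypot(*(b[2]-q))); 
    if np.hypot(*(b[2]-q))<5: print(ce,q,b[2],tri(c,ce,ct,b[2]))
# mould held, in tool coordinates
Rt=toolR(s).as_matrix()
m=brown(c); m=max(blobs(m,1000),key=lambda b:b[1][4])[0]
Q=(P[m]-s["eef_pos"])@Rt
Q=Q[np.abs(Q[:,1]-np.nanmedian(Q[:,1]))<4]; print("mould tool y",np.nanmedian(Q[:,1]),rect(Q[:,[0,2]]))
E
```

```text
t 5.45 tcp [ 596.7 -150.3  177. ] xyaw -2.03 y [-0.001 -0.    -1.   ] q [-0.44  0.55  1.28 -0.    1.31 -0.4 ] F [-0.  -0.3  0.1] M [-0.051  0.001 -0.03 ] g 0.58
cloud (array([599.66796875, -66.06242371]), 92.4375228881836, 66.01599884033203, -87.11962747573853)
ray20 (array([599.71600342, -66.48643494]), 93.14161682128906, 66.04901885986328, -87.10205173492432)
cloud (array([599.74810791, -66.1315918 ]), 92.23760986328125, 66.11917114257812, -87.18973588943481)
ray20 (array([599.71356201, -66.24568176]), 92.8093490600586, 65.95048522949219, -87.169673204422)
[352.97660819  61.60818713] [262.67591268 178.32912349] [262.4 179.5] [[624.8151432 -23.1193497  12.1249164]]
[284.77744807  68.19881306] [263.29299    199.50504108] [263.         200.66666667] [[570.45607846 -25.13002369   7.2251568 ]]
[359.1300813 165.9796748] [295.06170479 176.67240823] [294.18181818 177.72727273] [[ 628.25117365 -103.88763348   17.18405926]]
mould tool y -20.050512656028445 (array([0.90006828, 0.73125076]), 74.26493835449219, 48.70524597167969, -89.28771901130676)
```

```bash
python3 - <<'E'
from cap import *
s=telemetry.sense();print(delta(s,[598.9,-66.5,55],2.85))
E
```

```text
(array([-0.063, 12.199,  8.387]), array([ 0.    , -0.0851, -0.0008]))
```

```bash
python3 -m handwheel '[{"delta_pos":[0,0,1.5],"twist":[0,-0.01,0],"jaw":0.3},{"delta_pos":[0,0,3.5],"twist":[0,-0.03,0],"jaw":0.3},{"delta_pos":[0,0.5,5.5],"twist":[0,-0.05,0],"jaw":0.3},{"delta_pos":[-0.06,2,7.4],"twist":[0,-0.07,0],"jaw":0.3},{"delta_pos":[-0.06,4,8.4],"twist":[0,-0.085,0],"jaw":0.3},{"delta_pos":[-0.06,6.5,8.4],"twist":[0,-0.085,0],"jaw":0.3},{"delta_pos":[-0.06,9,8.4],"twist":[0,-0.085,0],"jaw":0.3},{"delta_pos":[-0.06,11,8.4],"twist":[0,-0.085,0],"jaw":0.3},{"delta_pos":[-0.06,12,8.4],"twist":[0,-0.085,0],"jaw":0.3},{"delta_pos":[-0.06,12.2,8.4],"twist":[0,-0.085,0],"jaw":0.3}]'
python3 - <<'E'
from cap import *
go("w6a");c=go("w6");s=telemetry.sense();show(s); P=cloud(c)
for m,_,ce in blobs(blue(c),60): print(ce,np.nanmedian(P[m],axis=0).round(1))
print(delta(s,[598.9,-66.5,10],2.85))
E
```

```text
time_s: 6.28
eef_pos: [598.3, -65.7, 53.5]
ee_rot: [0.707, -0.706, -0.016, 0.019]
force: [-0.4, -0.6, -0.8]
grip_width: 0.576
t 6.38 tcp [599.6 -66.   55.9] xyaw 2.84 y [ 0.001 -0.    -1.   ] q [-0.3   0.66  1.44  0.    1.03 -0.35] F [-0.3  0.  -0.9] M [-0.044 -0.017  0.065] g 0.577
[272.13571429 206.22428571] [569.9 -25.2  19.8]
[375.38826816 206.49022346] [625.6 -23.   19.9]
(array([-0.076,  4.587, -0.047]), array([ 0.0002, -0.0002,  0.0005]))
```

View pics/w6.png

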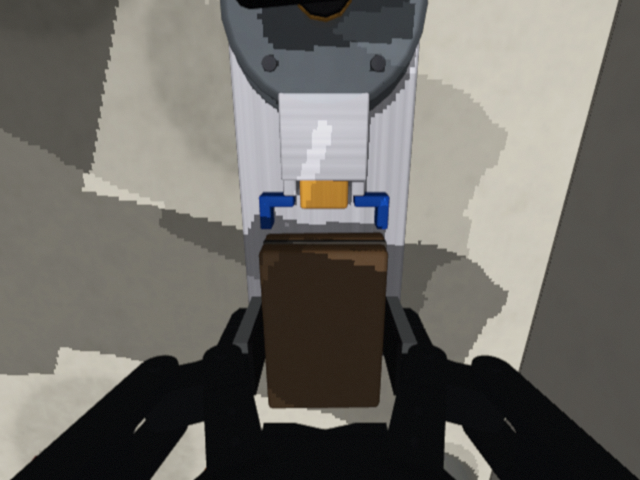

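The blue corners are at (272,206) and (375,206), so their midline is 323.8. The mould's midline is about 323.5, so it is aligned. I'll go down with a force check.

```bash
python3 -m handwheel '[{"delta_pos":[-0.03,0.5,-0.05],"twist":[0,0,0],"jaw":0.3},{"delta_pos":[-0.03,1,-0.05],"twist":[0,0,0],"jaw":0.3},{"delta_pos":[-0.03,1.6,-0.05],"twist":[0,0,0],"jaw":0.3},{"delta_pos":[-0.03,2.2,-0.05],"twist":[0,0,0],"jaw":0.3},{"delta_pos":[-0.03,2.7,-0.05],"twist":[0,0,0],"jaw":0.3},{"delta_pos":[-0.03,3.1,-0.05],"twist":[0,0,0],"jaw":0.3},{"delta_pos":[-0.03,3.4,-0.05],"twist":[0,0,0],"jaw":0.3},{"delta_pos":[-0.03,3.6,-0.05],"twist":[0,0,0],"jaw":0.3},{"delta_pos":[-0.03,3.8,-0.05],"twist":[0,0,0],"jaw":0.3},{"delta_pos":[-0.03,4,-0.05],"twist":[0,0,0],"jaw":0.3}]'
python3 - <<'E'
from cap import *
c=go("w7");s=telemetry.sense();show(s)
print(delta(s,[598.9,-66.5,10],2.85))
E
```

```text
time_s: 7.22
eef_pos: [599.2, -66.2, 15.3]
ee_rot: [-0.707, 0.707, 0.018, -0.018]
force: [0.6, -0.1, -1.7]
grip_width: 0.575
t 7.27 tcp [599.  -66.1  14.9] xyaw 2.86 y [-0.  0. -1.] q [-0.3   0.72  1.47  0.    0.96 -0.35] F [-0.1 -0.5 -0.4] M [-0.003  0.038 -0.002] g 0.576
(array([-0.014,  0.486, -0.039]), array([-0.0001,  0.0002, -0.0003]))
```

View pics/w7.png

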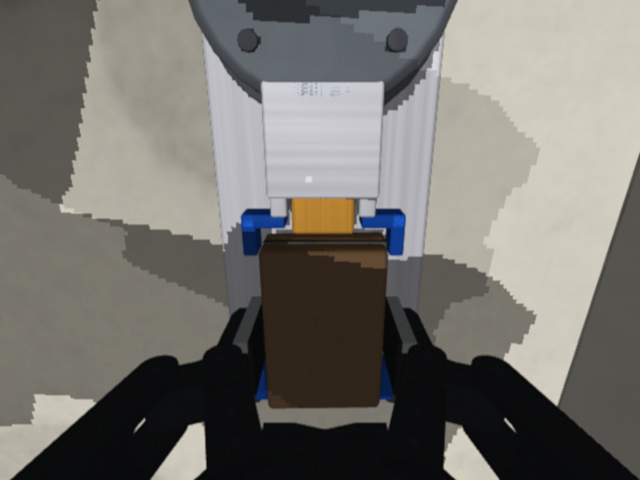

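The mould is between all four corners with no contact force. I'll set it down and open.

```bash
python3 -m handwheel '[{"delta_pos":[0,0.1,-0.02],"twist":[0,0,0],"jaw":0.3},{"delta_pos":[0,0.2,-0.02],"twist":[0,0,0],"jaw":0.3},{"delta_pos":[0,0.3,-0.02],"twist":[0,0,0],"jaw":0.3},{"delta_pos":[0,0.4,-0.02],"twist":[0,0,0],"jaw":0.3},{"delta_pos":[0,0.45,-0.02],"twist":[0,0,0],"jaw":0.3},{"delta_pos":[0,0.48,-0.02],"twist":[0,0,0],"jaw":0.3},{"delta_pos":[0,0.48,-0.02],"twist":[0,0,0],"jaw":0.6},{"delta_pos":[0,0.48,-0.02],"twist":[0,0,0],"jaw":0.65},{"delta_pos":[0,0.48,-0.02],"twist":[0,0,0],"jaw":0.75},{"delta_pos":[0,0.48,-0.02],"twist":[0,0,0],"jaw":0.85}]'
python3 -m handwheel '[{"delta_pos":[0,0,0],"twist":[0,0,0],"jaw":1},{"delta_pos":[0,0,0],"twist":[0,0,0],"jaw":1},{"delta_pos":[0,-1,0],"twist":[0,0,0],"jaw":1},{"delta_pos":[0,-3,0],"twist":[0,0,0],"jaw":1},{"delta_pos":[0,-5.5,0],"twist":[0,0,0],"jaw":1},{"delta_pos":[0,-8.5,0],"twist":[0,0,0],"jaw":1},{"delta_pos":[0,-11.5,0],"twist":[0,0,0],"jaw":1},{"delta_pos":[0,-14.5,0],"twist":[0,0,0],"jaw":1},{"delta_pos":[0,-16,0],"twist":[0,0,0],"jaw":1},{"delta_pos":[0,-16,0],"twist":[0,0,0],"jaw":1}]'
python3 - <<'E'
from cap import *
c=go("w8a");c=go("w8");s=telemetry.sense();show(s); P=cloud(c)
B=blobs(blue(c),60); B=[b for b in B if abs(P[b[0]][:,1]+66).min()<70]
for m,_,ce in B: print(ce,np.nanmedian(P[m],axis=0).round(1))
m=brown(c)&near(c,P,(599,-66),50,22,38)
print("mould",rect(P[m][:,:2]),np.nanmedian(P[m][:,2]),np.nanmedian(P[m],axis=0))
print("nest",rect(np.concatenate([P[m&(P[...,2]>17)][:,:2] for m,_,_ in B])))
E
```

```text
time_s: 8.1
eef_pos: [599.2, -66.4, 10.6]
ee_rot: [-0.707, 0.707, 0.018, -0.018]
force: [-0.2, 0.5, 0.0]
grip_width: 0.848
time_s: 8.93
eef_pos: [600.6, -66.7, 175.4]
ee_rot: [-0.706, 0.708, 0.02, -0.015]
force: [1.1, 0.0, -0.5]
grip_width: 1.001
t 9.03 tcp [599.  -66.3 170.9] xyaw 2.86 y [ 0.001 -0.    -1.   ] q [-0.3   0.53  1.34  0.    1.27 -0.35] F [-0.8  0.1 -1.3] M [-0.036 -0.035  0.018] g 1.001
[354.20502092 172.62761506] [625.9 -22.7  20. ]
mould (array([599.3425293 , -61.13804245]), 83.60723876953125, 47.95500946044922, -87.01339054107666) 30.087962124711385 [599.076193   -62.71242713  30.08796212]
nest (array([622.09277344, -26.6155777 ]), 16.875106811523438, 16.868942260742188, 0.5027036070823669)
```

View pics/w8.png

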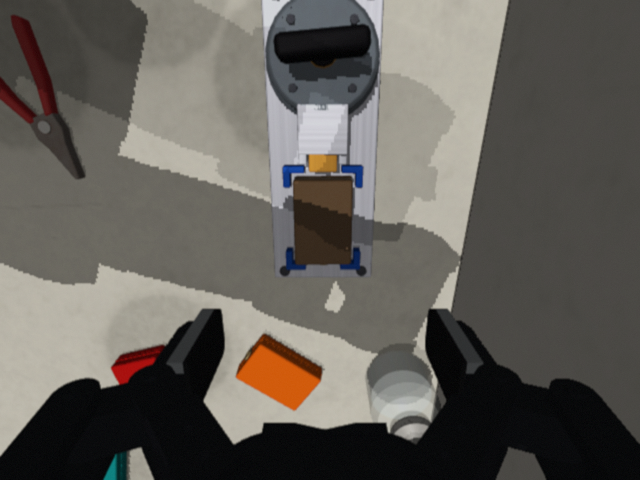

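The mould lies flat in the nest, with its top at z = 30.1 against the expected 30. The knob bar is at about (322,43) in the image. Next I'll measure the knob.

```bash
python3 - <<'E'
from cap import *
c=dict(np.load("w8.npz")); P=cloud(c); f=c["frame"].astype(int)
m=(P[...,2]>80)&(P[...,2]<96)&(P[...,1]>20)&(P[...,1]<120)&(P[...,0]>540)&(P[...,0]<660)
print(m.sum(),np.nanmedian(P[m],axis=0),rect(P[m][:,:2]))
m2=m&(P[...,2]>87); print(m2.sum(),rect(P[m2][:,:2]),np.nanmedian(P[m2][:,2]))
vu=np.argwhere(m2); print(vu.min(0),vu.max(0))
# expected from fixture
a=np.radians(2.85); yv=np.array([-np.sin(a),np.cos(a)]); print("exp",np.array([599.7,-66.2])+125*yv)
ct=dict(np.load("top0.npz")); Pt=cloud(ct); mt=(Pt[...,2]>80)&(Pt[...,2]<96)&(Pt[...,1]>20)&(Pt[...,1]<120)&(Pt[...,0]>540)&(Pt[...,0]<660)
if mt.any(): print("top",mt.sum(),rect(Pt[mt][:,:2]),np.nanmedian(Pt[mt][:,2]))
E
```

```text
2750 [593.81089231  57.85248736  89.48985877] (array([593.47003174,  58.75714111]), 55.896480560302734, 14.431482315063477, 7.651352882385254)
2446 (array([593.49023438,  58.56838608]), 55.245792388916016, 13.993436813354492, 7.458965301513672) 89.63628568877125
[ 24 274] [ 58 370]
exp [593.48482827  58.64539095]
top 139 (array([590.79632568,  61.24251175]), 56.014366149902344, 14.179370880126953, 6.929378509521484) 88.56761608942358
```

```bash
python3 - <<'E'
from cap import *
s=telemetry.sense();print(delta(s,[592.7,60,170],97.5))
E
```

```text
(array([-2.0000e-03,  8.6000e-02,  1.2647e+01]), array([ 6.0000e-04, -1.6517e+00,  3.0000e-04]))
```

```bash
python3 -m handwheel '[{"delta_pos":[0,0,1],"twist":[0,-0.1,0],"jaw":1},{"delta_pos":[0,0,3],"twist":[0,-0.22,0],"jaw":1},{"delta_pos":[0,0,5],"twist":[0,-0.34,0],"jaw":1},{"delta_pos":[0,0,7],"twist":[0,-0.46,0],"jaw":1},{"delta_pos":[0,0,9],"twist":[0,-0.58,0],"jaw":1},{"delta_pos":[0,0,11],"twist":[0,-0.7,0],"jaw":1},{"delta_pos":[0,0,12],"twist":[0,-0.82,0],"jaw":1},{"delta_pos":[0,0,12.6],"twist":[0,-0.94,0],"jaw":1},{"delta_pos":[0,0,12.6],"twist":[0,-1.06,0],"jaw":1},{"delta_pos":[0,0,12.6],"twist":[0,-1.16,0],"jaw":1}]'
python3 -m handwheel '[{"delta_pos":[0,0,0],"twist":[0,-0.12,0],"jaw":1},{"delta_pos":[0,0,0],"twist":[0,-0.24,0],"jaw":1},{"delta_pos":[0,0,0],"twist":[0,-0.36,0],"jaw":0.9},{"delta_pos":[0,0,0],"twist":[0,-0.46,0],"jaw":0.8},{"delta_pos":[0,0,0],"twist":[0,-0.49,0],"jaw":0.7},{"delta_pos":[0,0,0],"twist":[0,-0.49,0],"jaw":0.6},{"delta_pos":[0,0,0],"twist":[0,-0.49,0],"jaw":0.5},{"delta_pos":[0,0,0],"twist":[0,-0.49,0],"jaw":0.5},{"delta_pos":[0,0,0],"twist":[0,-0.49,0],"jaw":0.5},{"delta_pos":[0,0,0],"twist":[0,-0.49,0],"jaw":0.5}]'
python3 - <<'E'
from cap import *
c=go("w9");s=telemetry.sense();show(s); P=cloud(c)
m=(P[...,2]>86)&(P[...,2]<96)&(P[...,1]>20)&(P[...,1]<110)&(P[...,0]>550)&(P[...,0]<640)
print(m.sum(),rect(P[m][:,:2]),np.nanmedian(P[m][:,2]))
E
```

```text
time_s: 9.87
eef_pos: [592.1, 60.1, 168.9]
ee_rot: [0.581, -0.58, -0.403, 0.405]
force: [0.7, 0.3, 0.3]
grip_width: 1.002
time_s: 10.7
eef_pos: [592.7, 59.5, 170.3]
ee_rot: [0.467, -0.467, -0.531, 0.531]
force: [-0.3, -0.8, -0.1]
grip_width: 0.5
t 10.75 tcp [592.8  59.5 170.4] xyaw 97.38 y [-0.  0. -1.] q [-0.1   0.52  1.36  0.    1.26 -1.8 ] F [-0.2 -0.3  1. ] M [0.053 0.012 0.016] g 0.5
1527 (array([592.76165771,  58.32173157]), 55.21925735473633, 13.496316909790039, 7.786172389984131) 89.58296435167408
```

View pics/w9.png

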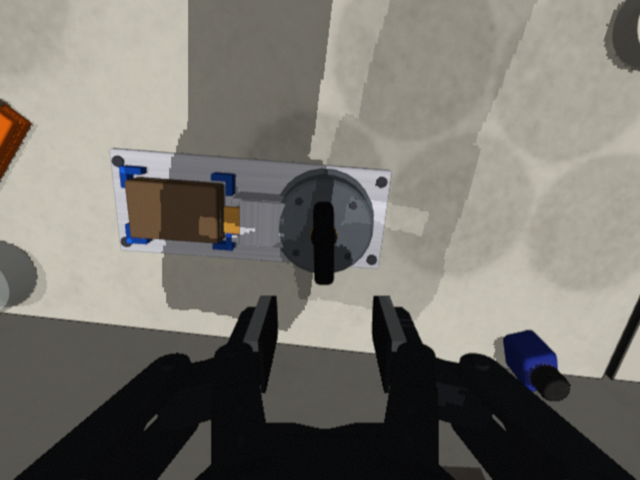

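The two wrist poses agree on the knob axis within 0.8 mm: (593.2, 58.2), bar yaw 7.6°, top at z = 89.6. I'll descend over it.

```bash
python3 - <<'E'
from cap import *
s=telemetry.sense();show(s);print(delta(s,[593.2,58.2,61],97.6))
E
```

```text
t 10.75 tcp [592.8  59.5 170.4] xyaw 97.38 y [-0.  0. -1.] q [-0.1   0.52  1.36  0.    1.26 -1.8 ] F [-0.2 -0.3  1. ] M [0.053 0.012 0.016] g 0.5
(array([-0.135, 10.938, -0.029]), array([-0.0002, -0.0038,  0.0001]))
```

```bash
python3 -m handwheel '[{"delta_pos":[-0.1,1.5,0],"twist":[0,0,0],"jaw":0.5},{"delta_pos":[-0.13,3,-0.03],"twist":[0,-0.004,0],"jaw":0.5},{"delta_pos":[-0.13,4.5,-0.03],"twist":[0,-0.004,0],"jaw":0.5},{"delta_pos":[-0.13,6,-0.03],"twist":[0,-0.004,0],"jaw":0.5},{"delta_pos":[-0.13,7.5,-0.03],"twist":[0,-0.004,0],"jaw":0.5},{"delta_pos":[-0.13,9,-0.03],"twist":[0,-0.004,0],"jaw":0.5},{"delta_pos":[-0.13,10,-0.03],"twist":[0,-0.004,0],"jaw":0.5},{"delta_pos":[-0.13,10.7,-0.03],"twist":[0,-0.004,0],"jaw":0.5},{"delta_pos":[-0.13,10.9,-0.03],"twist":[0,-0.004,0],"jaw":0.5},{"delta_pos":[-0.13,10.9,-0.03],"twist":[0,-0.004,0],"jaw":0.5}]'
python3 - <<'E'
from cap import *
c=go("w10");s=telemetry.sense();show(s);print(delta(s,[593.2,58.2,61],97.6))
E
```

```text
time_s: 11.58
eef_pos: [593.3, 58.2, 61.4]
ee_rot: [0.466, -0.466, -0.532, 0.532]
force: [0.8, -0.6, 0.4]
grip_width: 0.501
t 11.63 tcp [593.6  58.2  62. ] xyaw 97.63 y [ 0.001 -0.    -1.   ] q [-0.1   0.64  1.46  0.    1.04 -1.8 ] F [ 0.3 -0.4  1.2] M [-0.027 -0.023  0.036] g 0.504
(array([0.003, 0.1  , 0.04 ]), array([ 0.0007,  0.0005, -0.0002]))
```

View pics/w10.png

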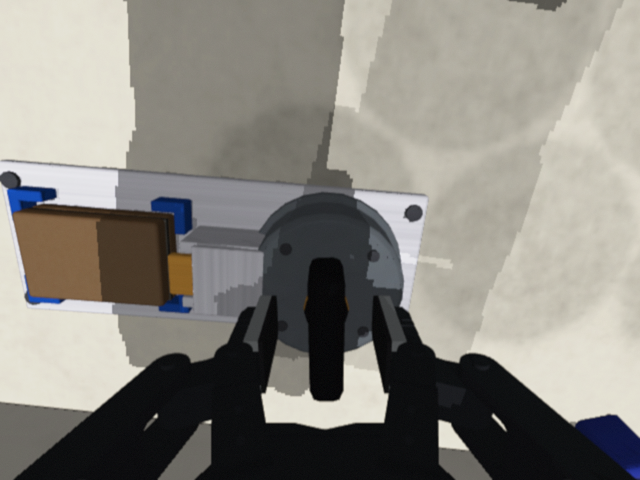

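The bar is centred between the fingers at about (325,330). I'll close gently.

```bash
python3 -m handwheel '[{"delta_pos":[0,0,0],"twist":[0,0,0],"jaw":0.45},{"delta_pos":[0,0,0],"twist":[0,0,0],"jaw":0.4},{"delta_pos":[0,0,0],"twist":[0,0,0],"jaw":0.35},{"delta_pos":[0,0,0],"twist":[0,0,0],"jaw":0.3},{"delta_pos":[0,0,0],"twist":[0,0,0],"jaw":0.25},{"delta_pos":[0,0,0],"twist":[0,0,0],"jaw":0.2},{"delta_pos":[0,0,0],"twist":[0,0,0],"jaw":0.1},{"delta_pos":[0,0,0],"twist":[0,0,0],"jaw":0},{"delta_pos":[0,0,0],"twist":[0,0,0],"jaw":0},{"delta_pos":[0,0,0],"twist":[0,0,0],"jaw":0}]' 40
python3 - <<'E'
from cap import *
c=go("w11");s=telemetry.sense();show(s)
E
```

```text
time_s: 12.47
eef_pos: [593.3, 58.6, 61.8]
ee_rot: [-0.466, 0.466, 0.532, -0.532]
force: [-0.5, 4.0, 5.4]
grip_width: 0.188
t 12.52 tcp [593.4  58.6  61.9] xyaw 97.64 y [ 0.     0.001 -1.   ] q [-0.1   0.64  1.46  0.    1.04 -1.8 ] F [-1.8  3.8  6.2] M [ 0.691  0.388 -0.012] g 0.191
```

```bash
python3 -m handwheel '[{"delta_pos":[0.02,-0.03,0],"twist":[0,0,0],"jaw":0},{"delta_pos":[0.04,-0.06,0],"twist":[0,0,0],"jaw":0},{"delta_pos":[0.04,-0.06,0],"twist":[0,0.03,0],"jaw":0},{"delta_pos":[0.04,-0.06,0],"twist":[0,0.06,0],"jaw":0},{"delta_pos":[0.04,-0.06,0],"twist":[0,0.09,0],"jaw":0},{"delta_pos":[0.04,-0.06,0],"twist":[0,0.12,0],"jaw":0},{"delta_pos":[0.04,-0.06,0],"twist":[0,0.15,0],"jaw":0},{"delta_pos":[0.04,-0.06,0],"twist":[0,0.18,0],"jaw":0},{"delta_pos":[0.04,-0.06,0],"twist":[0,0.2,0],"jaw":0},{"delta_pos":[0.04,-0.06,0],"twist":[0,0.2,0],"jaw":0}]' 40
cat > st.py <<'E'
from cap import *
import sys,time
M=[];F=[];s=telemetry.sense();M.append(s["wrist_torque"]);F.append(s["force"])
show(s)
E
python3 st.py
```

```text
time_s: 13.35
eef_pos: [593.3, 58.5, 62.0]
ee_rot: [-0.517, 0.517, 0.483, -0.483]
force: [-2.5, 2.1, 2.2]
grip_width: 0.189
t 13.35 tcp [593.3  58.5  62. ] xyaw 86.14 y [ 0. -0. -1.] q [-0.1   0.64  1.46 -0.    1.04 -1.6 ] F [-2.5  2.1  2.2] M [ 0.388  0.409 -0.007] g 0.189
```

```bash
python3 -m handwheel '[{"delta_pos":[0.01,-0.02,0.02],"twist":[0,0.01,0],"jaw":0},{"delta_pos":[0.01,-0.02,0.02],"twist":[0,0.02,0],"jaw":0},{"delta_pos":[0.01,-0.02,0.02],"twist":[0,0.03,0],"jaw":0},{"delta_pos":[0.01,-0.02,0.02],"twist":[0,0.04,0],"jaw":0},{"delta_pos":[0.01,-0.02,0.02],"twist":[0,0.05,0],"jaw":0},{"delta_pos":[0.01,-0.02,0.02],"twist":[0,0.06,0],"jaw":0},{"delta_pos":[0.01,-0.02,0.02],"twist":[0,0.07,0],"jaw":0},{"delta_pos":[0.01,-0.02,0.02],"twist":[0,0.08,0],"jaw":0},{"delta_pos":[0.01,-0.02,0.02],"twist":[0,0.09,0],"jaw":0},{"delta_pos":[0.01,-0.02,0.02],"twist":[0,0.1,0],"jaw":0}]' 40
python3 - <<'E'
from cap import *
show(telemetry.sense()); c=go("w12"); show(telemetry.sense())
E
```

```text
time_s: 14.18
eef_pos: [593.1, 58.6, 62.2]
ee_rot: [-0.54, 0.54, 0.456, -0.456]
force: [5.1, -0.4, -7.4]
grip_width: 0.191
t 14.18 tcp [593.1  58.6  62.2] xyaw 80.38 y [ 0. -0. -1.] q [-0.1   0.64  1.46 -0.    1.04 -1.5 ] F [ 5.1 -0.4 -7.4] M [-0.174 -0.77   0.052] g 0.191
t 14.23 tcp [593.   58.6  62.1] xyaw 80.35 y [-0. -0. -1.] q [-0.1   0.64  1.46 -0.    1.04 -1.5 ] F [ 5.2 -1.3 -5.7] M [-0.265 -0.85   0.03 ] g 0.193
```

View pics/w12.png

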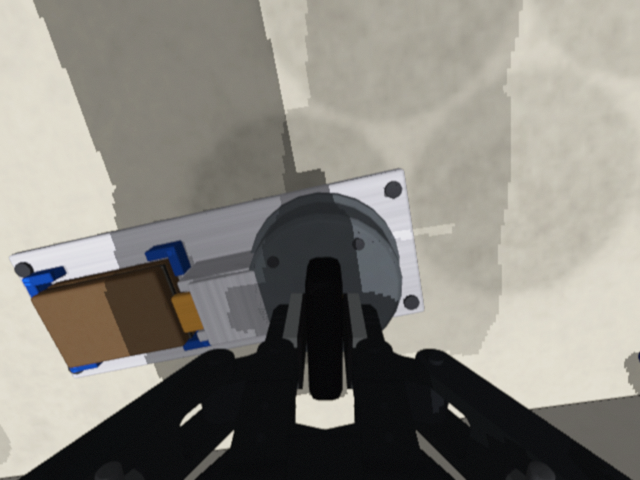

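The knob bar stays aligned in the jaws at (325,330) and turns with them. The arm is stiff, so I'll trim the side load and keep turning slowly.

```bash
python3 -m handwheel '[{"delta_pos":[0,0.01,-0.01],"twist":[0,0.01,0],"jaw":0},{"delta_pos":[0,0.01,-0.01],"twist":[0,0.02,0],"jaw":0},{"delta_pos":[0,0.01,-0.01],"twist":[0,0.03,0],"jaw":0},{"delta_pos":[0,0.01,-0.01],"twist":[0,0.04,0],"jaw":0},{"delta_pos":[0,0.01,-0.01],"twist":[0,0.05,0],"jaw":0},{"delta_pos":[0,0.01,-0.01],"twist":[0,0.06,0],"jaw":0},{"delta_pos":[0,0.01,-0.01],"twist":[0,0.07,0],"jaw":0},{"delta_pos":[0,0.01,-0.01],"twist":[0,0.08,0],"jaw":0},{"delta_pos":[0,0.01,-0.01],"twist":[0,0.09,0],"jaw":0},{"delta_pos":[0,0.01,-0.01],"twist":[0,0.1,0],"jaw":0}]' 40
python3 st.py
```

```text
time_s: 15.07
eef_pos: [593.1, 58.6, 62.1]
ee_rot: [0.562, -0.562, -0.429, 0.429]
force: [0.7, -2.6, -5.1]
grip_width: 0.194
t 15.07 tcp [593.1  58.6  62.1] xyaw 74.66 y [-0. -0. -1.] q [-0.1   0.64  1.46 -0.    1.04 -1.4 ] F [ 0.7 -2.6 -5.1] M [-0.477 -0.203  0.03 ] g 0.194
```

```bash
python3 -m handwheel '[{"delta_pos":[0,0.01,0],"twist":[0,0.005,0],"jaw":0},{"delta_pos":[0,0.01,0],"twist":[0,0.01,0],"jaw":0},{"delta_pos":[0,0.01,0],"twist":[0,0.015,0],"jaw":0},{"delta_pos":[0,0.01,0],"twist":[0,0.02,0],"jaw":0},{"delta_pos":[0,0.01,0],"twist":[0,0.025,0],"jaw":0},{"delta_pos":[0,0.01,0],"twist":[0,0.03,0],"jaw":0},{"delta_pos":[0,0.01,0],"twist":[0,0.035,0],"jaw":0},{"delta_pos":[0,0.01,0],"twist":[0,0.04,0],"jaw":0},{"delta_pos":[0,0.01,0],"twist":[0,0.045,0],"jaw":0},{"delta_pos":[0,0.01,0],"twist":[0,0.05,0],"jaw":0}]' 40
python3 st.py
```

```text
time_s: 15.9
eef_pos: [593.1, 58.7, 62.1]
ee_rot: [0.573, -0.573, -0.415, 0.415]
force: [0.2, -3.7, -2.9]
grip_width: 0.192
t 15.9 tcp [593.1  58.7  62.1] xyaw 71.82 y [-0. -0. -1.] q [-0.1   0.64  1.46 -0.    1.04 -1.35] F [ 0.2 -3.7 -2.9] M [-0.68  -0.138  0.058] g 0.192
```

```bash
python3 -m handwheel '[{"delta_pos":[0,0,0],"twist":[0,0.005,0],"jaw":0},{"delta_pos":[0,0,0],"twist":[0,0.01,0],"jaw":0},{"delta_pos":[0,0,0],"twist":[0,0.015,0],"jaw":0},{"delta_pos":[0,0,0],"twist":[0,0.02,0],"jaw":0},{"delta_pos":[0,0,0],"twist":[0,0.025,0],"jaw":0},{"delta_pos":[0,0,0],"twist":[0,0.03,0],"jaw":0},{"delta_pos":[0,0,0],"twist":[0,0.035,0],"jaw":0},{"delta_pos":[0,0,0],"twist":[0,0.04,0],"jaw":0},{"delta_pos":[0,0,0],"twist":[0,0.045,0],"jaw":0},{"delta_pos":[0,0,0],"twist":[0,0.05,0],"jaw":0}]' 40
python3 st.py
```

```text
time_s: 16.73
eef_pos: [593.2, 58.6, 62.1]
ee_rot: [-0.583, 0.583, 0.4, -0.4]
force: [1.9, -5.4, -4.6]
grip_width: 0.191
t 16.73 tcp [593.2  58.6  62.1] xyaw 68.95 y [ 0. -0. -1.] q [-0.1   0.64  1.46 -0.    1.04 -1.3 ] F [ 1.9 -5.4 -4.6] M [-0.888 -0.265  0.086] g 0.191
```

```bash
python3 -m handwheel '[{"delta_pos":[-0.015,0.01,-0.01],"twist":[0,0.005,0],"jaw":0},{"delta_pos":[-0.015,0.01,-0.01],"twist":[0,0.01,0],"jaw":0},{"delta_pos":[-0.015,0.01,-0.01],"twist":[0,0.015,0],"jaw":0},{"delta_pos":[-0.015,0.01,-0.01],"twist":[0,0.02,0],"jaw":0},{"delta_pos":[-0.015,0.01,-0.01],"twist":[0,0.025,0],"jaw":0},{"delta_pos":[-0.015,0.01,-0.01],"twist":[0,0.03,0],"jaw":0},{"delta_pos":[-0.015,0.01,-0.01],"twist":[0,0.035,0],"jaw":0},{"delta_pos":[-0.015,0.01,-0.01],"twist":[0,0.04,0],"jaw":0},{"delta_pos":[-0.015,0.01,-0.01],"twist":[0,0.045,0],"jaw":0},{"delta_pos":[-0.015,0.01,-0.01],"twist":[0,0.05,0],"jaw":0}]' 40
python3 st.py
```

```text
time_s: 17.57
eef_pos: [593.2, 58.5, 62.1]
ee_rot: [-0.593, 0.593, 0.386, -0.386]
force: [0.3, -4.0, -2.3]
grip_width: 0.187
t 17.57 tcp [593.2  58.5  62.1] xyaw 66.09 y [ 0. -0. -1.] q [-0.1   0.64  1.46 -0.    1.04 -1.25] F [ 0.3 -4.  -2.3] M [-0.745 -0.065  0.021] g 0.187
```

```bash
python3 -m handwheel '[{"delta_pos":[0,0,0],"twist":[0,0.005,0],"jaw":0},{"delta_pos":[0,0,0],"twist":[0,0.01,0],"jaw":0},{"delta_pos":[0,0,0],"twist":[0,0.015,0],"jaw":0},{"delta_pos":[0,0,0],"twist":[0,0.02,0],"jaw":0},{"delta_pos":[0,0,0],"twist":[0,0.025,0],"jaw":0},{"delta_pos":[0,0,0],"twist":[0,0.03,0],"jaw":0},{"delta_pos":[0,0,0],"twist":[0,0.035,0],"jaw":0},{"delta_pos":[0,0,0],"twist":[0,0.04,0],"jaw":0},{"delta_pos":[0,0,0],"twist":[0,0.045,0],"jaw":0},{"delta_pos":[0,0,0],"twist":[0,0.05,0],"jaw":0}]' 40
python3 st.py
```

```text
time_s: 18.4
eef_pos: [593.2, 58.5, 62.0]
ee_rot: [0.602, -0.602, -0.371, 0.371]
force: [0.4, -4.4, -1.1]
grip_width: 0.194
t 18.4 tcp [593.2  58.5  62. ] xyaw 63.21 y [-0.  0. -1.] q [-0.1   0.64  1.46  0.    1.04 -1.2 ] F [ 0.4 -4.4 -1.1] M [-0.875  0.068 -0.177] g 0.194
```

Mz has gone to −0.18, so the knob is pulling itself clockwise, which is the notch's edge. I'll use smaller steps now.

```bash
python3 -m handwheel '[{"delta_pos":[-0.01,0,0],"twist":[0,0.003,0],"jaw":0},{"delta_pos":[-0.01,0,0],"twist":[0,0.006,0],"jaw":0},{"delta_pos":[-0.01,0,0],"twist":[0,0.009,0],"jaw":0},{"delta_pos":[-0.01,0,0],"twist":[0,0.012,0],"jaw":0},{"delta_pos":[-0.01,0,0],"twist":[0,0.015,0],"jaw":0},{"delta_pos":[-0.01,0,0],"twist":[0,0.018,0],"jaw":0},{"delta_pos":[-0.01,0,0],"twist":[0,0.021,0],"jaw":0},{"delta_pos":[-0.01,0,0],"twist":[0,0.024,0],"jaw":0},{"delta_pos":[-0.01,0,0],"twist":[0,0.027,0],"jaw":0},{"delta_pos":[-0.01,0,0],"twist":[0,0.03,0],"jaw":0}]' 40
python3 st.py
```

```text
time_s: 19.23
eef_pos: [593.2, 58.5, 62.0]
ee_rot: [-0.608, 0.608, 0.362, -0.362]
force: [0.5, -5.5, -0.7]
grip_width: 0.188
t 19.23 tcp [593.2  58.5  62. ] xyaw 61.52 y [ 0. -0. -1.] q [-0.1   0.64  1.46  0.    1.04 -1.17] F [ 0.5 -5.5 -0.7] M [-0.968 -0.01  -0.111] g 0.188
```

```bash
python3 -m handwheel '[{"delta_pos":[0,0,0],"twist":[0,0.003,0],"jaw":0},{"delta_pos":[0,0,0],"twist":[0,0.006,0],"jaw":0},{"delta_pos":[0,0,0],"twist":[0,0.009,0],"jaw":0},{"delta_pos":[0,0,0],"twist":[0,0.012,0],"jaw":0},{"delta_pos":[0,0,0],"twist":[0,0.015,0],"jaw":0},{"delta_pos":[0,0,0],"twist":[0,0.018,0],"jaw":0},{"delta_pos":[0,0,0],"twist":[0,0.021,0],"jaw":0},{"delta_pos":[0,0,0],"twist":[0,0.024,0],"jaw":0},{"delta_pos":[0,0,0],"twist":[0,0.027,0],"jaw":0},{"delta_pos":[0,0,0],"twist":[0,0.03,0],"jaw":0}]' 40
python3 st.py
```

```text
time_s: 20.07
eef_pos: [593.2, 58.4, 62.0]
ee_rot: [-0.613, 0.613, 0.353, -0.352]
force: [-0.6, -5.6, -1.4]
grip_width: 0.195
t 20.07 tcp [593.2  58.4  62. ] xyaw 59.81 y [ 0. -0. -1.] q [-0.1   0.64  1.46 -0.    1.04 -1.14] F [-0.6 -5.6 -1.4] M [-0.889  0.007 -0.031] g 0.195
```

```bash
python3 -m handwheel '[{"delta_pos":[-0.01,0,0],"twist":[0,0.004,0],"jaw":0},{"delta_pos":[-0.01,0,0],"twist":[0,0.008,0],"jaw":0},{"delta_pos":[-0.01,0,0],"twist":[0,0.012,0],"jaw":0},{"delta_pos":[-0.01,0,0],"twist":[0,0.016,0],"jaw":0},{"delta_pos":[-0.01,0,0],"twist":[0,0.02,0],"jaw":0},{"delta_pos":[-0.01,0,0],"twist":[0,0.024,0],"jaw":0},{"delta_pos":[-0.01,0,0],"twist":[0,0.028,0],"jaw":0},{"delta_pos":[-0.01,0,0],"twist":[0,0.032,0],"jaw":0},{"delta_pos":[-0.01,0,0],"twist":[0,0.036,0],"jaw":0},{"delta_pos":[-0.01,0,0],"twist":[0,0.04,0],"jaw":0}]' 40
python3 st.py
```

```text
time_s: 20.9
eef_pos: [593.2, 58.4, 62.0]
ee_rot: [-0.62, 0.62, 0.34, -0.34]
force: [1.0, -4.9, -3.5]
grip_width: 0.19
t 20.9 tcp [593.2  58.4  62. ] xyaw 57.5 y [ 0.  0. -1.] q [-0.1   0.64  1.46  0.    1.04 -1.1 ] F [ 1.  -4.9 -3.5] M [-0.789 -0.262  0.047] g 0.19
```

```bash
python3 -m handwheel '[{"delta_pos":[0,0,0],"twist":[0,0.004,0],"jaw":0},{"delta_pos":[0,0,0],"twist":[0,0.008,0],"jaw":0},{"delta_pos":[0,0,0],"twist":[0,0.012,0],"jaw":0},{"delta_pos":[0,0,0],"twist":[0,0.016,0],"jaw":0},{"delta_pos":[0,0,0],"twist":[0,0.02,0],"jaw":0},{"delta_pos":[0,0,0],"twist":[0,0.024,0],"jaw":0},{"delta_pos":[0,0,0],"twist":[0,0.028,0],"jaw":0},{"delta_pos":[0,0,0],"twist":[0,0.032,0],"jaw":0},{"delta_pos":[0,0,0],"twist":[0,0.036,0],"jaw":0},{"delta_pos":[0,0,0],"twist":[0,0.04,0],"jaw":0}]' 40
python3 st.py
```

```text
time_s: 21.73
eef_pos: [593.1, 58.4, 62.0]
ee_rot: [-0.627, 0.627, 0.328, -0.328]
force: [1.7, -5.0, -2.2]
grip_width: 0.192
t 21.73 tcp [593.1  58.4  62. ] xyaw 55.21 y [ 0. -0. -1.] q [-0.1   0.64  1.46 -0.    1.04 -1.06] F [ 1.7 -5.  -2.2] M [-0.778 -0.295  0.033] g 0.192
```

```bash
python3 -m handwheel '[{"delta_pos":[0,0,0],"twist":[0,0.004,0],"jaw":0},{"delta_pos":[0,0,0],"twist":[0,0.008,0],"jaw":0},{"delta_pos":[0,0,0],"twist":[0,0.012,0],"jaw":0},{"delta_pos":[0,0,0],"twist":[0,0.016,0],"jaw":0},{"delta_pos":[0,0,0],"twist":[0,0.02,0],"jaw":0},{"delta_pos":[0,0,0],"twist":[0,0.024,0],"jaw":0},{"delta_pos":[0,0,0],"twist":[0,0.028,0],"jaw":0},{"delta_pos":[0,0,0],"twist":[0,0.032,0],"jaw":0},{"delta_pos":[0,0,0],"twist":[0,0.036,0],"jaw":0},{"delta_pos":[0,0,0],"twist":[0,0.04,0],"jaw":0}]' 40
python3 st.py
```

```text
time_s: 22.57
eef_pos: [593.1, 58.4, 62.0]
ee_rot: [-0.633, 0.633, 0.315, -0.315]
force: [1.6, -5.1, -3.5]
grip_width: 0.19
t 22.57 tcp [593.1  58.4  62. ] xyaw 52.92 y [-0. -0. -1.] q [-0.1   0.64  1.46 -0.    1.04 -1.02] F [ 1.6 -5.1 -3.5] M [-0.814 -0.282  0.031] g 0.19
```

```bash
python3 -m handwheel '[{"delta_pos":[0,0,0],"twist":[0,0.003,0],"jaw":0},{"delta_pos":[0,0,0],"twist":[0,0.006,0],"jaw":0},{"delta_pos":[0,0,0],"twist":[0,0.009,0],"jaw":0},{"delta_pos":[0,0,0],"twist":[0,0.012,0],"jaw":0},{"delta_pos":[0,0,0],"twist":[0,0.015,0],"jaw":0},{"delta_pos":[0,0,0],"twist":[0,0.018,0],"jaw":0},{"delta_pos":[0,0,0],"twist":[0,0.021,0],"jaw":0},{"delta_pos":[0,0,0],"twist":[0,0.024,0],"jaw":0},{"delta_pos":[0,0,0],"twist":[0,0.027,0],"jaw":0},{"delta_pos":[0,0,0],"twist":[0,0.03,0],"jaw":0}]' 40
python3 st.py
```

```text
time_s: 23.4
eef_pos: [593.1, 58.3, 62.0]
ee_rot: [-0.638, 0.638, 0.305, -0.306]
force: [1.8, -4.3, -2.1]
grip_width: 0.196
t 23.4 tcp [593.1  58.3  62. ] xyaw 51.2 y [-0. -0. -1.] q [-0.1   0.64  1.46 -0.    1.04 -0.99] F [ 1.8 -4.3 -2.1] M [-0.859 -0.262  0.042] g 0.196
```

```bash
python3 -m handwheel '[{"delta_pos":[0,0,0],"twist":[0,0.003,0],"jaw":0},{"delta_pos":[0,0,0],"twist":[0,0.006,0],"jaw":0},{"delta_pos":[0,0,0],"twist":[0,0.009,0],"jaw":0},{"delta_pos":[0,0,0],"twist":[0,0.012,0],"jaw":0},{"delta_pos":[0,0,0],"twist":[0,0.015,0],"jaw":0},{"delta_pos":[0,0,0],"twist":[0,0.018,0],"jaw":0},{"delta_pos":[0,0,0],"twist":[0,0.021,0],"jaw":0},{"delta_pos":[0,0,0],"twist":[0,0.024,0],"jaw":0},{"delta_pos":[0,0,0],"twist":[0,0.027,0],"jaw":0},{"delta_pos":[0,0,0],"twist":[0,0.03,0],"jaw":0}]' 40
python3 st.py
```

```text
time_s: 24.23
eef_pos: [593.1, 58.3, 62.0]
ee_rot: [-0.642, 0.642, 0.296, -0.296]
force: [1.7, -5.8, -2.7]
grip_width: 0.19
t 24.23 tcp [593.1  58.3  62. ] xyaw 49.48 y [-0. -0. -1.] q [-0.1   0.64  1.46 -0.    1.04 -0.96] F [ 1.7 -5.8 -2.7] M [-0.852 -0.262  0.024] g 0.19
```

```bash
python3 - <<'E'
from cap import *
c=go("w13"); show(telemetry.sense()); P=cloud(c)
m=(P[...,2]>86)&(P[...,2]<94)&(P[...,1]>20)&(P[...,1]<110)&(P[...,0]>550)&(P[...,0]<640)&(c["frame"].max(-1)<60)
print(m.sum(),rect(P[m][:,:2]),np.nanmedian(P[m][:,2]))
c0=dict(np.load("w12.npz"));P0=cloud(c0)
m=(P0[...,2]>86)&(P0[...,2]<94)&(P0[...,1]>20)&(P0[...,1]<110)&(P0[...,0]>550)&(P0[...,0]<640)&(c0["frame"].max(-1)<60)
print(m.sum(),rect(P0[m][:,:2]),np.nanmedian(P0[m][:,2]))
E
```

```text
t 24.28 tcp [593.1  58.3  62. ] xyaw 49.47 y [-0. -0. -1.] q [-0.1   0.64  1.46 -0.    1.04 -0.96] F [ 2.  -5.2 -2.2] M [-0.859 -0.219  0.001] g 0.191
5076 (array([592.74688721,  59.16856766]), 48.67047119140625, 41.20875549316406, -2.6302413940429688) 89.56415256691318
4910 (array([592.21801758,  58.75610733]), 48.360111236572266, 40.793701171875, 28.818449020385742) 89.61756156655653
```

View pics/w13.png

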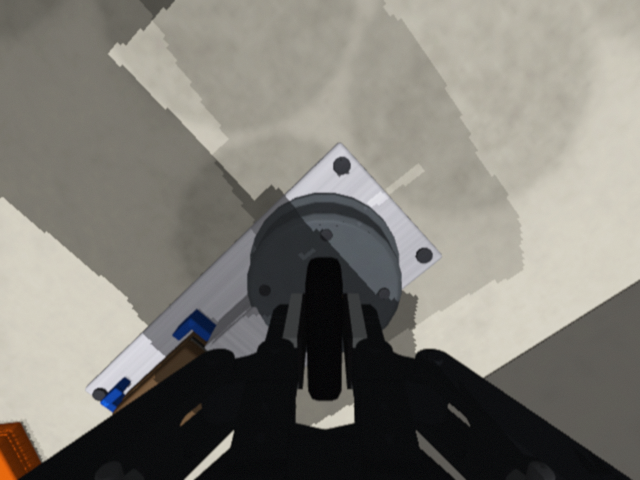

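```bash
python3 -m handwheel '[{"delta_pos":[-0.01,0,0],"twist":[0,0.004,0],"jaw":0},{"delta_pos":[-0.01,0,0],"twist":[0,0.008,0],"jaw":0},{"delta_pos":[-0.01,0,0],"twist":[0,0.012,0],"jaw":0},{"delta_pos":[-0.01,0,0],"twist":[0,0.016,0],"jaw":0},{"delta_pos":[-0.01,0,0],"twist":[0,0.02,0],"jaw":0},{"delta_pos":[-0.01,0,0],"twist":[0,0.024,0],"jaw":0},{"delta_pos":[-0.01,0,0],"twist":[0,0.028,0],"jaw":0},{"delta_pos":[-0.01,0,0],"twist":[0,0.032,0],"jaw":0},{"delta_pos":[-0.01,0,0],"twist":[0,0.036,0],"jaw":0},{"delta_pos":[-0.01,0,0],"twist":[0,0.04,0],"jaw":0}]' 40
python3 st.py
```

```text
time_s: 25.12
eef_pos: [593.0, 58.3, 62.0]
ee_rot: [-0.648, 0.648, 0.283, -0.283]
force: [2.5, -6.0, -2.3]
grip_width: 0.188
t 25.12 tcp [593.   58.3  62. ] xyaw 47.19 y [-0. -0. -1.] q [-0.1   0.64  1.46 -0.    1.04 -0.92] F [ 2.5 -6.  -2.3] M [-0.825 -0.309  0.096] g 0.188
```

```bash
python3 -m handwheel '[{"delta_pos":[0,0,0],"twist":[0,0.003,0],"jaw":0},{"delta_pos":[0,0,0],"twist":[0,0.006,0],"jaw":0},{"delta_pos":[0,0,0],"twist":[0,0.009,0],"jaw":0},{"delta_pos":[0,0,0],"twist":[0,0.012,0],"jaw":0},{"delta_pos":[0,0,0],"twist":[0,0.015,0],"jaw":0},{"delta_pos":[0,0,0],"twist":[0,0.018,0],"jaw":0},{"delta_pos":[0,0,0],"twist":[0,0.021,0],"jaw":0},{"delta_pos":[0,0,0],"twist":[0,0.024,0],"jaw":0},{"delta_pos":[0,0,0],"twist":[0,0.027,0],"jaw":0},{"delta_pos":[0,0,0],"twist":[0,0.03,0],"jaw":0}]' 40
python3 st.py
```

```text
time_s: 25.95
eef_pos: [593.0, 58.3, 62.0]
ee_rot: [0.652, -0.652, -0.273, 0.273]
force: [1.8, -4.4, -2.1]
grip_width: 0.189
t 25.95 tcp [593.   58.3  62. ] xyaw 45.48 y [-0.  0. -1.] q [-0.1   0.64  1.46  0.    1.04 -0.89] F [ 1.8 -4.4 -2.1] M [-0.813 -0.3    0.163] g 0.189
```

Push-back has started: Mz is 0.16 and rising at 45.5°. It was slack from about 59.5° to 48°, with the pull at 61–63°. The slack's middle is near yaw 54°, so I'll turn back there.

```bash
python3 -m handwheel '[{"delta_pos":[-0.01,0,0],"twist":[0,-0.015,0],"jaw":0},{"delta_pos":[-0.01,0,0],"twist":[0,-0.03,0],"jaw":0},{"delta_pos":[-0.01,0,0],"twist":[0,-0.05,0],"jaw":0},{"delta_pos":[-0.01,0,0],"twist":[0,-0.07,0],"jaw":0},{"delta_pos":[-0.01,0,0],"twist":[0,-0.09,0],"jaw":0},{"delta_pos":[-0.01,0,0],"twist":[0,-0.11,0],"jaw":0},{"delta_pos":[-0.01,0,0],"twist":[0,-0.13,0],"jaw":0},{"delta_pos":[-0.01,0,0],"twist":[0,-0.14,0],"jaw":0},{"delta_pos":[-0.01,0,0],"twist":[0,-0.148,0],"jaw":0},{"delta_pos":[-0.01,0,0],"twist":[0,-0.148,0],"jaw":0}]' 40
python3 st.py
```

```text
time_s: 26.78
eef_pos: [593.0, 58.3, 62.0]
ee_rot: [0.63, -0.63, -0.321, 0.321]
force: [2.6, -3.4, -3.2]
grip_width: 0.19
t 26.78 tcp [593.   58.3  62. ] xyaw 54.0 y [ 0.  0. -1.] q [-0.1   0.64  1.47  0.    1.04 -1.04] F [ 2.6 -3.4 -3.2] M [-0.602 -0.502  0.016] g 0.19
```

Slack, with no reversal friction (Mz 0.016). I'll try pressing 1.5 mm.

```bash
python3 -m handwheel '[{"delta_pos":[0,0.015,0],"twist":[0,0,0],"jaw":0},{"delta_pos":[0,0.03,0],"twist":[0,0,0],"jaw":0},{"delta_pos":[0,0.045,0],"twist":[0,0,0],"jaw":0},{"delta_pos":[0,0.06,0],"twist":[0,0,0],"jaw":0},{"delta_pos":[0,0.075,0],"twist":[0,0,0],"jaw":0},{"delta_pos":[0,0.09,0],"twist":[0,0,0],"jaw":0},{"delta_pos":[0,0.105,0],"twist":[0,0,0],"jaw":0},{"delta_pos":[0,0.12,0],"twist":[0,0,0],"jaw":0},{"delta_pos":[0,0.135,0],"twist":[0,0,0],"jaw":0},{"delta_pos":[0,0.15,0],"twist":[0,0,0],"jaw":0}]' 40
python3 st.py
```

```text
time_s: 27.62
eef_pos: [593.1, 58.3, 60.6]
ee_rot: [-0.63, 0.63, 0.321, -0.321]
force: [1.5, -2.5, 2.8]
grip_width: 0.193
t 27.62 tcp [593.1  58.3  60.6] xyaw 53.97 y [ 0.  0. -1.] q [-0.1   0.64  1.47  0.    1.03 -1.04] F [ 1.5 -2.5  2.8] M [-0.539 -0.36   0.079] g 0.193
```

```bash
python3 -m handwheel '[{"delta_pos":[0,0.02,0],"twist":[0,0,0],"jaw":0},{"delta_pos":[0,0.04,0],"twist":[0,0,0],"jaw":0},{"delta_pos":[0,0.06,0],"twist":[0,0,0],"jaw":0},{"delta_pos":[0,0.08,0],"twist":[0,0,0],"jaw":0},{"delta_pos":[0,0.1,0],"twist":[0,0,0],"jaw":0},{"delta_pos":[0,0.12,0],"twist":[0,0,0],"jaw":0},{"delta_pos":[0,0.14,0],"twist":[0,0,0],"jaw":0},{"delta_pos":[0,0.16,0],"twist":[0,0,0],"jaw":0},{"delta_pos":[0,0.18,0],"twist":[0,0,0],"jaw":0},{"delta_pos":[0,0.2,0],"twist":[0,0,0],"jaw":0}]' 40
python3 st.py
```

```text
time_s: 28.45
eef_pos: [593.0, 58.3, 58.5]
ee_rot: [-0.63, 0.63, 0.321, -0.321]
force: [3.8, -2.6, 2.2]
grip_width: 0.186
t 28.45 tcp [593.   58.3  58.5] xyaw 53.97 y [ 0.  0. -1.] q [-0.1   0.64  1.47  0.    1.03 -1.04] F [ 3.8 -2.6  2.2] M [-0.478 -0.55   0.004] g 0.186
```

It is 3.5 mm down at only 2 N, so the pin is in the notch. I'll continue gently.

```bash
python3 -m handwheel '[{"delta_pos":[0,0.03,0],"twist":[0,0,0],"jaw":0},{"delta_pos":[0,0.06,0],"twist":[0,0,0],"jaw":0},{"delta_pos":[0,0.09,0],"twist":[0,0,0],"jaw":0},{"delta_pos":[0,0.12,0],"twist":[0,0,0],"jaw":0},{"delta_pos":[0,0.15,0],"twist":[0,0,0],"jaw":0},{"delta_pos":[0,0.18,0],"twist":[0,0,0],"jaw":0},{"delta_pos":[0,0.21,0],"twist":[0,0,0],"jaw":0},{"delta_pos":[0,0.24,0],"twist":[0,0,0],"jaw":0},{"delta_pos":[0,0.27,0],"twist":[0,0,0],"jaw":0},{"delta_pos":[0,0.3,0],"twist":[0,0,0],"jaw":0}]' 40
python3 st.py
```

```text
time_s: 29.28
eef_pos: [593.0, 58.2, 55.5]
ee_rot: [-0.63, 0.63, 0.321, -0.321]
force: [4.0, -2.9, 2.2]
grip_width: 0.189
t 29.28 tcp [593.   58.2  55.5] xyaw 53.97 y [ 0.  0. -1.] q [-0.1   0.65  1.47  0.    1.02 -1.04] F [ 4.  -2.9  2.2] M [-0.409 -0.567  0.041] g 0.189
```

```bash
python3 -m handwheel '[{"delta_pos":[0,0.01,0],"twist":[0,0,0],"jaw":0},{"delta_pos":[0,0.02,0],"twist":[0,0,0],"jaw":0},{"delta_pos":[0,0.04,0],"twist":[0,0,0],"jaw":0},{"delta_pos":[0,0.06,0],"twist":[0,0,0],"jaw":0},{"delta_pos":[0,0.07,0],"twist":[0,0,0],"jaw":0},{"delta_pos":[0,0.09,0],"twist":[0,0,0],"jaw":0},{"delta_pos":[0,0.1,0],"twist":[0,0,0],"jaw":0},{"delta_pos":[0,0.12,0],"twist":[0,0,0],"jaw":0},{"delta_pos":[0,0.13,0],"twist":[0,0,0],"jaw":0},{"delta_pos":[0,0.13,0],"twist":[0,0,0],"jaw":0}]' 40
python3 st.py
```

```text
time_s: 30.12
eef_pos: [593.0, 58.2, 54.2]
ee_rot: [0.63, -0.63, -0.321, 0.321]
force: [4.4, -2.5, 1.8]
grip_width: 0.19
t 30.12 tcp [593.   58.2  54.2] xyaw 53.97 y [ 0.  0. -1.] q [-0.1   0.65  1.47  0.    1.02 -1.04] F [ 4.4 -2.5  1.8] M [-0.458 -0.713  0.014] g 0.19
```

```bash
python3 -m handwheel '[{"delta_pos":[0,0.005,0],"twist":[0,0,0],"jaw":0},{"delta_pos":[0,0.01,0],"twist":[0,0,0],"jaw":0},{"delta_pos":[0,0.015,0],"twist":[0,0,0],"jaw":0},{"delta_pos":[0,0.02,0],"twist":[0,0,0],"jaw":0},{"delta_pos":[0,0.025,0],"twist":[0,0,0],"jaw":0},{"delta_pos":[0,0.03,0],"twist":[0,0,0],"jaw":0},{"delta_pos":[0,0.03,0],"twist":[0,0,0],"jaw":0},{"delta_pos":[0,0.03,0],"twist":[0,0,0],"jaw":0},{"delta_pos":[0,0.03,0],"twist":[0,0,0],"jaw":0},{"delta_pos":[0,0.03,0],"twist":[0,0,0],"jaw":0}]' 40
python3 - <<'E'
from cap import *
show(telemetry.sense()); c=go("w14"); c=go("s14","scene")
E
```

```text
time_s: 30.95
eef_pos: [593.0, 58.3, 53.9]
ee_rot: [0.63, -0.63, -0.321, 0.321]
force: [4.1, -2.5, 2.7]
grip_width: 0.193
t 30.95 tcp [593.   58.3  53.9] xyaw 53.97 y [-0.  0. -1.] q [-0.1   0.65  1.47  0.    1.02 -1.04] F [ 4.1 -2.5  2.7] M [-0.449 -0.761  0.015] g 0.193
```

View pics/w14.png

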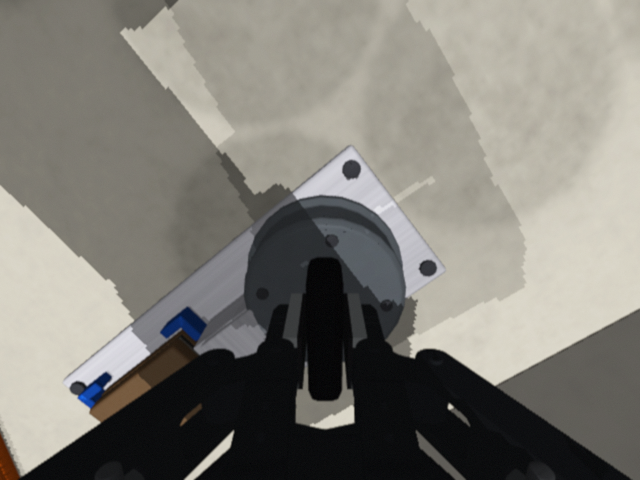

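```bash
python3 -m handwheel '[{"delta_pos":[0,0.005,0],"twist":[0,0,0],"jaw":0},{"delta_pos":[0,0.01,0],"twist":[0,0,0],"jaw":0},{"delta_pos":[0,0.015,0],"twist":[0,0,0],"jaw":0},{"delta_pos":[0,0.02,0],"twist":[0,0,0],"jaw":0},{"delta_pos":[0,0.025,0],"twist":[0,0,0],"jaw":0},{"delta_pos":[0,0.03,0],"twist":[0,0,0],"jaw":0},{"delta_pos":[0,0.03,0],"twist":[0,0,0],"jaw":0},{"delta_pos":[0,0.03,0],"twist":[0,0,0],"jaw":0},{"delta_pos":[0,0.03,0],"twist":[0,0,0],"jaw":0},{"delta_pos":[0,0.03,0],"twist":[0,0,0],"jaw":0}]' 40
python3 - <<'E'
from cap import *
show(telemetry.sense()); c=go("w15"); P=cloud(c)
for t in("w13","w14","w15"):
    P=cloud(dict(np.load(t+".npz"))); print(t,np.nanmedian(P[290:390,315:335,2]))
E
```

```text
time_s: 31.88
eef_pos: [593.0, 58.2, 53.8]
ee_rot: [-0.63, 0.63, 0.321, -0.321]
force: [3.3, -1.9, 5.3]
grip_width: 0.187
t 31.88 tcp [593.   58.2  53.8] xyaw 53.97 y [ 0. -0. -1.] q [-0.1   0.65  1.47 -0.    1.02 -1.04] F [ 3.3 -1.9  5.3] M [-0.444 -0.579 -0.027] g 0.187
w13 89.98263563814649
w14 82.01959000338763
w15 81.9588441470557
```

```bash
python3 -m handwheel '[{"delta_pos":[0,0.005,0],"twist":[0,0,0],"jaw":0},{"delta_pos":[0,0.01,0],"twist":[0,0,0],"jaw":0},{"delta_pos":[0,0.015,0],"twist":[0,0,0],"jaw":0},{"delta_pos":[0,0.02,0],"twist":[0,0,0],"jaw":0},{"delta_pos":[0,0.02,0],"twist":[0,0,0],"jaw":0},{"delta_pos":[0,0.02,0],"twist":[0,0,0],"jaw":0},{"delta_pos":[0,0.02,0],"twist":[0,0,0],"jaw":0},{"delta_pos":[0,0.02,0],"twist":[0,0,0],"jaw":0},{"delta_pos":[0,0.02,0],"twist":[0,0,0],"jaw":0},{"delta_pos":[0,0.02,0],"twist":[0,0,0],"jaw":0}]' 40
python3 st.py
```

```text
time_s: 32.77
eef_pos: [593.0, 58.2, 53.8]
ee_rot: [-0.63, 0.63, 0.321, -0.321]
force: [2.5, -1.9, 6.5]
grip_width: 0.19
t 32.77 tcp [593.   58.2  53.8] xyaw 53.98 y [ 0. -0. -1.] q [-0.1   0.65  1.47 -0.    1.02 -1.04] F [ 2.5 -1.9  6.5] M [-0.424 -0.462  0.001] g 0.19
```

```bash
python3 -m handwheel '[{"delta_pos":[0,0.01,0],"twist":[0,0,0],"jaw":0},{"delta_pos":[0,0.02,0],"twist":[0,0,0],"jaw":0},{"delta_pos":[0,0.03,0],"twist":[0,0,0],"jaw":0},{"delta_pos":[0,0.04,0],"twist":[0,0,0],"jaw":0},{"delta_pos":[0,0.05,0],"twist":[0,0,0],"jaw":0},{"delta_pos":[0,0.05,0],"twist":[0,0,0],"jaw":0},{"delta_pos":[0,0.05,0],"twist":[0,0,0],"jaw":0},{"delta_pos":[0,0.05,0],"twist":[0,0,0],"jaw":0},{"delta_pos":[0,0.05,0],"twist":[0,0,0],"jaw":0},{"delta_pos":[0,0.05,0],"twist":[0,0,0],"jaw":0}]' 40
python3 st.py
```

```text
time_s: 33.6
eef_pos: [593.1, 58.2, 53.7]
ee_rot: [-0.63, 0.63, 0.321, -0.321]
force: [0.3, -2.1, 10.1]
grip_width: 0.191
t 33.6 tcp [593.1  58.2  53.7] xyaw 53.98 y [ 0. -0. -1.] q [-0.1   0.65  1.47 -0.    1.02 -1.04] F [ 0.3 -2.1 10.1] M [-0.471 -0.25  -0.038] g 0.191
```

The knob is on the stop: it sank 8.0 mm and the force is rising. I'll release and withdraw.

```bash
python3 -m handwheel '[{"delta_pos":[0,0,0],"twist":[0,0,0],"jaw":0.2},{"delta_pos":[0,0,0],"twist":[0,0,0],"jaw":0.25},{"delta_pos":[0,0,0],"twist":[0,0,0],"jaw":0.3},{"delta_pos":[0,0,0],"twist":[0,0,0],"jaw":0.4},{"delta_pos":[0,0,0],"twist":[0,0,0],"jaw":0.5},{"delta_pos":[0,0,0],"twist":[0,0,0],"jaw":0.6},{"delta_pos":[0,0,0],"twist":[0,0,0],"jaw":0.6},{"delta_pos":[0,0,0],"twist":[0,0,0],"jaw":0.6},{"delta_pos":[0,-0.5,0],"twist":[0,0,0],"jaw":0.6},{"delta_pos":[0,-1,0],"twist":[0,0,0],"jaw":0.6}]' 40
python3 -m handwheel '[{"delta_pos":[0,-1.5,0],"twist":[0,0,0],"jaw":0.6},{"delta_pos":[0,-3,0],"twist":[0,0,0],"jaw":0.6},{"delta_pos":[0,-5,0],"twist":[0,0,0],"jaw":0.6},{"delta_pos":[0,-7,0],"twist":[0,0,0],"jaw":0.6},{"delta_pos":[0,-9,0],"twist":[0,0,0],"jaw":0.6},{"delta_pos":[0,-11,0],"twist":[0,0,0],"jaw":0.6},{"delta_pos":[0,-13,0],"twist":[0,0,0],"jaw":0.6},{"delta_pos":[0,-14,0],"twist":[0,0,0],"jaw":0.6},{"delta_pos":[0,-14,0],"twist":[0,0,0],"jaw":0.6},{"delta_pos":[0,-14,0],"twist":[0,0,0],"jaw":0.6}]' 40
python3 - <<'E'
from cap import *
go("w16a"); c=go("w16"); s=telemetry.sense();show(s); P=cloud(c)
m=(P[...,2]>74)&(P[...,2]<96)&(P[...,1]>20)&(P[...,1]<110)&(P[...,0]>550)&(P[...,0]<640)
print("knob",m.sum(),rect(P[m][:,:2]),np.nanmedian(P[m][:,2]))
B=[b for b in blobs(blue(c),60) if np.hypot(*(np.nanmedian(P[b[0]],axis=0)[:2]-[599.7,-66]))<70]
for m,_,ce in B: print("blue",ce,np.nanmedian(P[m],axis=0).round(1))
m=(brown(c))&near(c,P,(599,-66),52,25,32.5)
print("mould",rect(P[m][:,:2]),np.nanpercentile(P[m][:,2],[5,50,95]))
go("t16","top")
E
```

```text
time_s: 34.43
eef_pos: [592.9, 58.2, 63.2]
ee_rot: [0.63, -0.63, -0.321, 0.321]
force: [0.0, 0.2, 0.7]
grip_width: 0.597
time_s: 35.27
eef_pos: [592.8, 58.2, 202.6]
ee_rot: [-0.63, 0.63, 0.321, -0.321]
force: [-0.3, -0.4, -0.5]
grip_width: 0.601
t 35.37 tcp [592.4  58.3 201.5] xyaw 53.97 y [-0.002  0.    -1.   ] q [-0.1   0.49  1.32  0.    1.34 -1.04] F [ 0.6  0.1 -0.5] M [ 0.016  0.031 -0.047] g 0.603
knob 1172 (array([593.00531006,  58.61258698]), 56.5154914855957, 13.40437126159668, -35.605106353759766) 81.44779000357858
blue [240.10227273 243.84659091] [568.8 -25.   19.7]
blue [276.48461538 284.72307692] [626.3 -24.   19.7]
blue [182.93037975 288.02531646] [ 571.6 -107.    19.4]
mould (array([598.89752197, -66.14562988]), 73.14177703857422, 49.223541259765625, -86.17645907402039) [28.76023553 29.97061713 31.07505729]
```

View pics/w16.png

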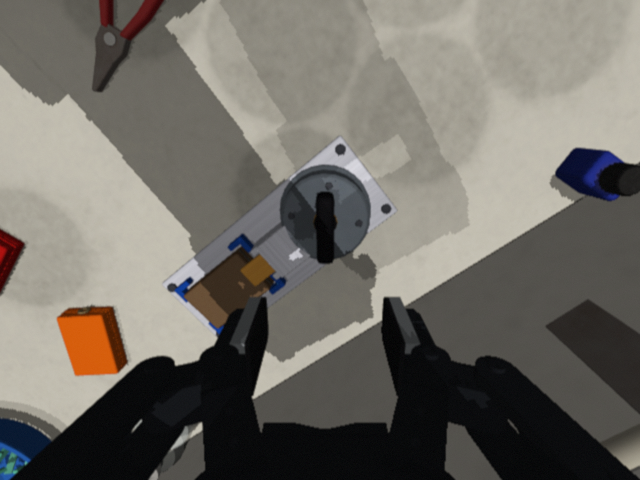

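View pics/t16.png

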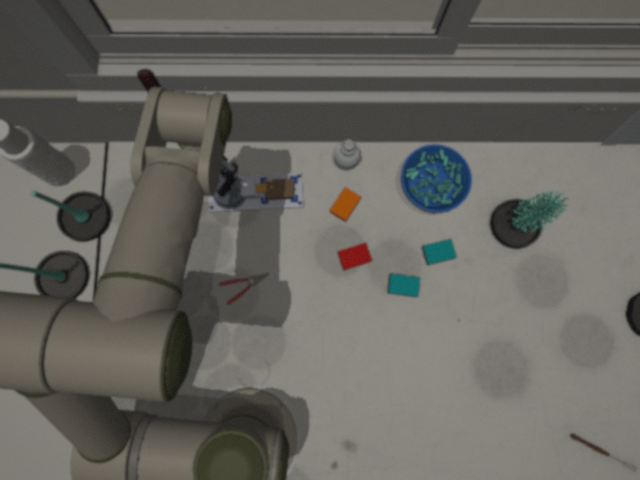

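The brass tongue now lies over the mould's near edge, at (258,270) in the wrist view. The knob top is at 81.4 against 89.6 before, so it is 8 mm down. The bottles and tape roll have not moved.

```bash
python3 - <<'E'
from rig import ctrl
print(ctrl.finish_job())
E
```

```text
the job is handed in; nothing more can be done
None
```

The job is done and handed in at about 35 s of the 72 s allowed; no verdict was reported.

**What I did**
- **Mould:** I laid it in the nest and turned the knob slowly clockwise by feel.
- **Notch:** The knob pulled on at about 0.52 rad from the fixture's x. It was slack to about 0.78 rad, then started to push back.
- **Knob:** I turned it back to the middle of the slack (about 0.68 rad) and pressed it straight down. Pressing took 2–3 N on the way and about 10 N on the stop. Then I let go and withdrew.

**Last checks**
- **Knob:** Its top sank from 89.6 to 81.4 mm, about the full 8 mm, and stayed there after release.
- **Tongue:** It is visible over the mould's near edge.
- **Mould:** It lies flat, top at 30.0 mm (30 expected) and about 1 mm from the nest's middle. Its direction is about 1° off.
- **Bystanders:** The glass bottle stands where it was in the top view, and I saw nothing disturbed. In that last view the arm hides the tape roll and the ink bottle; the ink bottle stood in the wrist view.

**What disagreed**
- **Cameras:** The top and wrist cameras differed by about 3 mm in x and in y. I used the wrist camera for both picking and placing, so its own error cancelled. Triangulated heights of the nest corners from the two cameras were unreliable (7–17 mm). I used the depth reading of 20 mm instead, which matches the text.
- **Torques:** Turning torque read 0.03–0.09 N m instead of the stated 0.13. The pull read −0.18 and the push-back 0.16 when I turned back, both just under the stated 0.2. The slack measured a little wider than the stated 0.15 rad.

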